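# Load the phone-cell press and draw its latch shut

### The arm

A 7-joint arm with a two-finger parallel gripper is mounted at the origin on the work surface; the furniture and walls round the work are solid. World frame = base frame: x ahead of the robot, y to its left, z up, the work surface at z = 0. Lengths are in m, angles in rad, forces in N, time in s.
With the tool pointing down it reaches from about 0.425 to 0.825 m from the base axis. Payload 3.6 kg.
Tool frame: the origin (TCP) lies on the front face of the gripper's body, between the roots of the fingers; the fingertips stand 73 mm ahead of it and the grasp point (between the pads) lies 54 mm ahead of it; z points along the fingers, y is the line along which they close (so a half turn about z gives the same grasp; the last joint's range is limited). The gripper opens to 85 mm and grips with 20 to 120 N. Pads are 22 mm wide; open, the fingers measure 114 mm over their backs; the gripper's body (76 mm by 85 mm) begins 54 mm behind the grasp point. The pads swing forward as they close: fully open they stand 13 mm farther back than shut.
Start: joints at [1.181, 0.615, -0.013, 1.423, 0.008, 1.103, -0.04], TCP at [0.231, -0.607, 0.304] pointing down, gripper open.
Joint ranges: [-3.12, 3.12], [-0.3, 2.06], [-1.34, 1.32], [0.26, 2.42], [-1.36, 4.5], [0.01, 1.98], [-2.84, 2.84]. Speed limits (rad/s): [2.79, 2.79, 3.14, 3.14, 3.14, 3.14, 3.14].

### API

Orientations are given as [roll, pitch, yaw] about the fixed x, y, z axes, in that order (R = Rz(yaw) Ry(pitch) Rx(roll)).
In Python, from plant import robot gives the robot as it stands.
- The arm moves only by the shell command python3 -m pendant 'ROWS' [FORCE]. ROWS is text: rows parted by semicolons, each of 7 numbers parted by spaces: the shift along the tool's x, y, z in cm, then the turn, a rotation vector about the tool's x, y, z in rad, then the opening in per cent of the stroke, from 0 (shut) to 100 (fully open). In form: x y z wx wy wz fingers; .... A call has 1 to 20 rows; each row is the pose to reach, as a shift and turn from the pose commanded when the call began, along the tool's axes at that moment; what a row does not reach only later rows make up. A row lasts 1/8 s, in which the tool goes at most 62.5 mm and 10.7 degrees, less where a joint would pass 70% of its speed; a pose out of reach is approached as far as the arm can. A call with a gripper value outside its range is refused whole. The fingers move at their own pace and stop on an object; FORCE is the grip in N (left out, the last holds). Time passes only in rows, so rows that repeat a pose let the fingers close. It gives the time, the measured TCP pose, the force, the opening and the grip force at its end, in the units of the state.
- robot.read_state(): the state, without advancing time (a new reading comes with each control period).
- robot.get_image(name): name is "scene" or "side" or "wrist"; returns the picture (420x560x3 uint8, red, green, blue); there is no depth.
- robot.camera_info(name): a dict with "mtx" (3x3 intrinsics, pixels), "R" (3x3) and "t" (3): a world point X has camera coordinates R X + t. Camera axes: x right, y down, z forward; pixel columns grow to the right and rows downward; lengths in m; the calibration is good to about 2 mm. A picture is of the moment at which its call begins: read the wrist's pose just before it. camera_info takes no time and is no camera call; for the wrist camera it gives the pose at the moment of the call.
- robot.close_job(): hands the job in; it is judged then, once.
The state is a dict: "clock": time; "joint_positions": joint angles; "qvel": joint speeds; "effort": joint torques, N m; "tcp_pos": TCP position; "tool_rot": TCP orientation; "contact_force": force on the tool from outside, world axes, zero at the start; "wrist_torque": the same for the moment, N m; "grip_width": opening from 0.0 (shut) to 1.0 (fully open); "gripper_force": force on a finger pad.
Only numpy, scipy, OpenCV 4.12 (cv2) and the standard library are available. Lean on these libraries where they do the work, as an engineer would, in place of code of your own. Each camera call takes 0.05 s, during which the arm holds its last target. There are 200 camera calls.

### The job

Load every phone cell into the press (one may already lie loosely in a bay): lay each flat in any empty bay of its own and push it home so that one end bears squarely on the black end stop and its long side on the rib. Then swing the clear lid down over the cells, hook the latch's loop over the keeper on the lid so that its roller drops behind the keeper, and press the lever down flat until it has gone over centre. Leave the other things on the bench where they are.

Things in the scene. Friction and masses are not known exactly. Their poses are not given: they have to be found in the camera images.
- lid_hinge (a point): point on the lid's hinge axis (along y) at mid width of the press, 38 mm above the bench. Press axes: x from its front (latch) to its hinge, y left, z up. The fixed aluminium base, 249 (x) x 292 (y) mm, reaches from x = -240 to +9 mm of this point; its top, the bed, is 20 mm above the bench. Four bays on it, in two pairs left and right of the latch in the middle lane
- lid (a joint): pressure lid, a flat U of clear plastic on an aluminium bridge, 292 mm wide, 134 mm from hinge to front, 8 mm thick; 0 = shut (top 42 mm above the bench), grows as it opens, 1.62 rad = fully up behind the bays. Stiff: stays where left (2 to 4 N at a knob moves it). Pads under it stop 0.5 mm above a seated cell; small ribs drop 2.5 mm clear of its front end and open side, so it shuts only over cells that are home
- knob_left (a point): middle of the left lifting knob on the lid's outer (upper) face: black, 16 mm diameter, 20 mm long, axis square to the lid, its near end 6 mm off the lid's face. When shut it lies 120 mm in front of the hinge axis, 20 mm above it, and 90 mm left of mid width; it turns with the lid
- knob_right (a point): the same knob on the right, 90 mm right of mid width
- lever_pivot (a point): pivot axis (along y) of the draw latch's lever, in the middle lane, 180 mm in front of the hinge axis, 40 mm above the bench; press axes (does not turn with the lever)
- lever (a joint): steel latch lever; handle 22 mm wide (y), 9 mm thick, 55 mm long from the pivot, its mid-line through the pivot. 0 = flat on the base, handle to the front (-x); grows as the handle swings up and over towards the hinge; 1.65 rad = stop, just past upright. Stays where left (2 N at the handle moves it; 4 N while the loop is drawn tight)
- loop (a joint): angle of the latch's wire loop on the lever, rad. It swings freely and falls by its own weight. With the lever at rest a larger value carries the roller up and over towards the front; 3.25 = stop, laid back. The direction from the loop's pin to its roller, measured upwards from +x, is 0.175 - lever + loop. The pin sits on the lever 24 mm from its pivot, 21 degrees below the handle's line when flat
- loop_bar (a point): middle of the steel roller across the loop's free end: 9 mm diameter, along y, between two legs of 6 mm wire that slide, sprung, in 8 mm barrels; at the roller the loop is 50 mm wide outside, 38 mm inside. The roller is 87 mm from the loop's pin. The loop stretches about 2 mm when drawn (up to 25 N), so the lever snaps over centre
- keeper (a point): seat of the roller's middle when drawn: on the lid, against the hinge-side face of the keeper, a steel hook 26 mm wide. The hook's post is 4.5 mm in front of this point, its top 11 mm above; its lip overhangs 5.5 mm to the hinge side. With the lever over 1.4 rad the roller drops on the lid clear behind the lip; drawing the lever flat pulls it under. Turns with the lid; press axes when shut
- corner_a (a point): left pair, outer bay: point on the bed where the face of the end stop (black bar along y, 10 mm tall) meets the face of the rib (8 mm wide, 10 mm tall, 98 mm long to the front, shared with the other bay of the pair). Press axes. The bay is open in front and on its far side. A registered cell lies -x and +y of this point: middle 30 mm along -x, 22.5 mm along +y
- corner_b (a point): left pair, inner bay: point on the bed where the face of the end stop (black bar along y, 10 mm tall) meets the face of the rib (8 mm wide, 10 mm tall, 98 mm long to the front, shared with the other bay of the pair). Press axes. The bay is open in front and on its far side. A registered cell lies -x and -y of this point: middle 30 mm along -x, 22.5 mm along -y
- corner_c (a point): right pair, inner bay: point on the bed where the face of the end stop (black bar along y, 10 mm tall) meets the face of the rib (8 mm wide, 10 mm tall, 98 mm long to the front, shared with the other bay of the pair). Press axes. The bay is open in front and on its far side. A registered cell lies -x and +y of this point: middle 30 mm along -x, 22.5 mm along +y
- corner_d (a point): right pair, outer bay: point on the bed where the face of the end stop (black bar along y, 10 mm tall) meets the face of the rib (8 mm wide, 10 mm tall, 98 mm long to the front, shared with the other bay of the pair). Press axes. The bay is open in front and on its far side. A registered cell lies -x and -y of this point: middle 30 mm along -x, 22.5 mm along -y
- cell_1_mid (a point): middle (half-way up) of flat phone cell 1: a dark grey slab with a paper label, 45 (its x) x 60 (its y) x 8.5 mm, 36 to 63 g; z up. Starts on the bench; absent in some starts
- cell_1: the same cell; origin under its middle
- cell_2_mid (a point): middle (half-way up) of flat phone cell 2: a dark grey slab with a paper label, 45 (its x) x 60 (its y) x 8.5 mm, 36 to 63 g; z up. Starts on the bench; absent in some starts
- cell_2: the same cell; origin under its middle
- cell_3_mid (a point): middle (half-way up) of flat phone cell 3: a dark grey slab with a paper label, 45 (its x) x 60 (its y) x 8.5 mm, 36 to 63 g; z up. Starts on the bench; absent in some starts
- cell_3: the same cell; origin under its middle
- cell_4_mid (a point): middle (half-way up) of flat phone cell 4: a dark grey slab with a paper label, 45 (its x) x 60 (its y) x 8.5 mm, 36 to 63 g; z up. Starts lying loosely in the left outer bay, not pushed home; absent in some starts
- cell_4: the same cell; origin under its middle
- ipa: white bottle with a blue cap, 48 mm wide, 110 mm tall, origin under its centre; a bystander
- tester: black stick-shaped tester with a metal plug, lying flat, 26 x 86 x 13 mm, origin under its middle; a bystander

How it is judged:
On the way, in this order (a step that is already met when the one before it is completed fails the run):
1. every cell lies released in a bay of its own, registered within 2 mm on stop and rib, while the lid is up (((x of cell_1_mid in the frame of corner_a between -0.032 and -0.0285 m and y of cell_1_mid in the frame of corner_a between 0.021 and 0.0245 m and z of cell_1_mid in the frame of corner_a below 0.007 m and angle between the y axis of cell_1_mid and the x axis of corner_a, either way round below 0.04 rad) or (x of cell_1_mid in the frame of corner_b between -0.032 and -0.0285 m and y of cell_1_mid in the frame of corner_b between -0.0245 and -0.021 m and z of cell_1_mid in the frame of corner_b below 0.007 m and angle between the y axis of cell_1_mid and the x axis of corner_b, either way round below 0.04 rad) or (x of cell_1_mid in the frame of corner_c between -0.032 and -0.0285 m and y of cell_1_mid in the frame of corner_c between 0.021 and 0.0245 m and z of cell_1_mid in the frame of corner_c below 0.007 m and angle between the y axis of cell_1_mid and the x axis of corner_c, either way round below 0.04 rad) or (x of cell_1_mid in the frame of corner_d between -0.032 and -0.0285 m and y of cell_1_mid in the frame of corner_d between -0.0245 and -0.021 m and z of cell_1_mid in the frame of corner_d below 0.007 m and angle between the y axis of cell_1_mid and the x axis of corner_d, either way round below 0.04 rad)) and ((x of cell_2_mid in the frame of corner_a between -0.032 and -0.0285 m and y of cell_2_mid in the frame of corner_a between 0.021 and 0.0245 m and z of cell_2_mid in the frame of corner_a below 0.007 m and angle between the y axis of cell_2_mid and the x axis of corner_a, either way round below 0.04 rad) or (x of cell_2_mid in the frame of corner_b between -0.032 and -0.0285 m and y of cell_2_mid in the frame of corner_b between -0.0245 and -0.021 m and z of cell_2_mid in the frame of corner_b below 0.007 m and angle between the y axis of cell_2_mid and the x axis of corner_b, either way round below 0.04 rad) or (x of cell_2_mid in the frame of corner_c between -0.032 and -0.0285 m and y of cell_2_mid in the frame of corner_c between 0.021 and 0.0245 m and z of cell_2_mid in the frame of corner_c below 0.007 m and angle between the y axis of cell_2_mid and the x axis of corner_c, either way round below 0.04 rad) or (x of cell_2_mid in the frame of corner_d between -0.032 and -0.0285 m and y of cell_2_mid in the frame of corner_d between -0.0245 and -0.021 m and z of cell_2_mid in the frame of corner_d below 0.007 m and angle between the y axis of cell_2_mid and the x axis of corner_d, either way round below 0.04 rad)) and ((x of cell_3_mid in the frame of corner_a between -0.032 and -0.0285 m and y of cell_3_mid in the frame of corner_a between 0.021 and 0.0245 m and z of cell_3_mid in the frame of corner_a below 0.007 m and angle between the y axis of cell_3_mid and the x axis of corner_a, either way round below 0.04 rad) or (x of cell_3_mid in the frame of corner_b between -0.032 and -0.0285 m and y of cell_3_mid in the frame of corner_b between -0.0245 and -0.021 m and z of cell_3_mid in the frame of corner_b below 0.007 m and angle between the y axis of cell_3_mid and the x axis of corner_b, either way round below 0.04 rad) or (x of cell_3_mid in the frame of corner_c between -0.032 and -0.0285 m and y of cell_3_mid in the frame of corner_c between 0.021 and 0.0245 m and z of cell_3_mid in the frame of corner_c below 0.007 m and angle between the y axis of cell_3_mid and the x axis of corner_c, either way round below 0.04 rad) or (x of cell_3_mid in the frame of corner_d between -0.032 and -0.0285 m and y of cell_3_mid in the frame of corner_d between -0.0245 and -0.021 m and z of cell_3_mid in the frame of corner_d below 0.007 m and angle between the y axis of cell_3_mid and the x axis of corner_d, either way round below 0.04 rad)) and ((x of cell_4_mid in the frame of corner_a between -0.032 and -0.0285 m and y of cell_4_mid in the frame of corner_a between 0.021 and 0.0245 m and z of cell_4_mid in the frame of corner_a below 0.007 m and angle between the y axis of cell_4_mid and the x axis of corner_a, either way round below 0.04 rad) or (x of cell_4_mid in the frame of corner_b between -0.032 and -0.0285 m and y of cell_4_mid in the frame of corner_b between -0.0245 and -0.021 m and z of cell_4_mid in the frame of corner_b below 0.007 m and angle between the y axis of cell_4_mid and the x axis of corner_b, either way round below 0.04 rad) or (x of cell_4_mid in the frame of corner_c between -0.032 and -0.0285 m and y of cell_4_mid in the frame of corner_c between 0.021 and 0.0245 m and z of cell_4_mid in the frame of corner_c below 0.007 m and angle between the y axis of cell_4_mid and the x axis of corner_c, either way round below 0.04 rad) or (x of cell_4_mid in the frame of corner_d between -0.032 and -0.0285 m and y of cell_4_mid in the frame of corner_d between -0.0245 and -0.021 m and z of cell_4_mid in the frame of corner_d below 0.007 m and angle between the y axis of cell_4_mid and the x axis of corner_d, either way round below 0.04 rad)) and contact force between the fingers and cell_1 below 0.1 N and contact force between the fingers and cell_2 below 0.1 N and contact force between the fingers and cell_3 below 0.1 N and contact force between the fingers and cell_4 below 0.1 N and value of joint lid above 0.8 rad), for 0.2 s.
2. the lid is down and the loop's roller lies behind the keeper, the lever still up (x of loop_bar in the frame of keeper between -0.004 and 0.03 m and z of loop_bar in the frame of keeper between -0.005 and 0.006 m and value of joint lid below 0.06 rad and value of joint lever above 0.8 rad), for 0.2 s.
3. the lever is flat, over centre (value of joint lever below 0.08 rad and distance between loop_bar and keeper below 0.006 m), for 0.2 s.
At the end, for the whole second after the job is handed in: Every cell present lies flat in a bay: end within 3 mm of the end stop, long side within 3 mm of the rib, square within 4 degrees, at rest; lid shut (under 0.03 rad), roller within 6 mm of its seat behind the keeper, lever flat (under 0.08 rad) (all of step 3 and ((x of cell_1_mid in the frame of corner_a between -0.033 and -0.0285 m and y of cell_1_mid in the frame of corner_a between 0.021 and 0.0255 m and z of cell_1_mid in the frame of corner_a below 0.007 m and angle between the y axis of cell_1_mid and the x axis of corner_a, either way round below 0.07 rad) or (x of cell_1_mid in the frame of corner_b between -0.033 and -0.0285 m and y of cell_1_mid in the frame of corner_b between -0.0255 and -0.021 m and z of cell_1_mid in the frame of corner_b below 0.007 m and angle between the y axis of cell_1_mid and the x axis of corner_b, either way round below 0.07 rad) or (x of cell_1_mid in the frame of corner_c between -0.033 and -0.0285 m and y of cell_1_mid in the frame of corner_c between 0.021 and 0.0255 m and z of cell_1_mid in the frame of corner_c below 0.007 m and angle between the y axis of cell_1_mid and the x axis of corner_c, either way round below 0.07 rad) or (x of cell_1_mid in the frame of corner_d between -0.033 and -0.0285 m and y of cell_1_mid in the frame of corner_d between -0.0255 and -0.021 m and z of cell_1_mid in the frame of corner_d below 0.007 m and angle between the y axis of cell_1_mid and the x axis of corner_d, either way round below 0.07 rad)) and ((x of cell_2_mid in the frame of corner_a between -0.033 and -0.0285 m and y of cell_2_mid in the frame of corner_a between 0.021 and 0.0255 m and z of cell_2_mid in the frame of corner_a below 0.007 m and angle between the y axis of cell_2_mid and the x axis of corner_a, either way round below 0.07 rad) or (x of cell_2_mid in the frame of corner_b between -0.033 and -0.0285 m and y of cell_2_mid in the frame of corner_b between -0.0255 and -0.021 m and z of cell_2_mid in the frame of corner_b below 0.007 m and angle between the y axis of cell_2_mid and the x axis of corner_b, either way round below 0.07 rad) or (x of cell_2_mid in the frame of corner_c between -0.033 and -0.0285 m and y of cell_2_mid in the frame of corner_c between 0.021 and 0.0255 m and z of cell_2_mid in the frame of corner_c below 0.007 m and angle between the y axis of cell_2_mid and the x axis of corner_c, either way round below 0.07 rad) or (x of cell_2_mid in the frame of corner_d between -0.033 and -0.0285 m and y of cell_2_mid in the frame of corner_d between -0.0255 and -0.021 m and z of cell_2_mid in the frame of corner_d below 0.007 m and angle between the y axis of cell_2_mid and the x axis of corner_d, either way round below 0.07 rad)) and ((x of cell_3_mid in the frame of corner_a between -0.033 and -0.0285 m and y of cell_3_mid in the frame of corner_a between 0.021 and 0.0255 m and z of cell_3_mid in the frame of corner_a below 0.007 m and angle between the y axis of cell_3_mid and the x axis of corner_a, either way round below 0.07 rad) or (x of cell_3_mid in the frame of corner_b between -0.033 and -0.0285 m and y of cell_3_mid in the frame of corner_b between -0.0255 and -0.021 m and z of cell_3_mid in the frame of corner_b below 0.007 m and angle between the y axis of cell_3_mid and the x axis of corner_b, either way round below 0.07 rad) or (x of cell_3_mid in the frame of corner_c between -0.033 and -0.0285 m and y of cell_3_mid in the frame of corner_c between 0.021 and 0.0255 m and z of cell_3_mid in the frame of corner_c below 0.007 m and angle between the y axis of cell_3_mid and the x axis of corner_c, either way round below 0.07 rad) or (x of cell_3_mid in the frame of corner_d between -0.033 and -0.0285 m and y of cell_3_mid in the frame of corner_d between -0.0255 and -0.021 m and z of cell_3_mid in the frame of corner_d below 0.007 m and angle between the y axis of cell_3_mid and the x axis of corner_d, either way round below 0.07 rad)) and ((x of cell_4_mid in the frame of corner_a between -0.033 and -0.0285 m and y of cell_4_mid in the frame of corner_a between 0.021 and 0.0255 m and z of cell_4_mid in the frame of corner_a below 0.007 m and angle between the y axis of cell_4_mid and the x axis of corner_a, either way round below 0.07 rad) or (x of cell_4_mid in the frame of corner_b between -0.033 and -0.0285 m and y of cell_4_mid in the frame of corner_b between -0.0255 and -0.021 m and z of cell_4_mid in the frame of corner_b below 0.007 m and angle between the y axis of cell_4_mid and the x axis of corner_b, either way round below 0.07 rad) or (x of cell_4_mid in the frame of corner_c between -0.033 and -0.0285 m and y of cell_4_mid in the frame of corner_c between 0.021 and 0.0255 m and z of cell_4_mid in the frame of corner_c below 0.007 m and angle between the y axis of cell_4_mid and the x axis of corner_c, either way round below 0.07 rad) or (x of cell_4_mid in the frame of corner_d between -0.033 and -0.0285 m and y of cell_4_mid in the frame of corner_d between -0.0255 and -0.021 m and z of cell_4_mid in the frame of corner_d below 0.007 m and angle between the y axis of cell_4_mid and the x axis of corner_d, either way round below 0.07 rad)) and linear speed of each of cell_1, cell_2, cell_3, cell_4 below 0.01 m/s and value of joint lid below 0.03 rad); the robot touches nothing.
It fails at once if a bystander (bottle or tester) is moved more than 3 cm (distance of any of ipa, tester from where it was at the start of the episode above 0.03 m).
Of cell_1, cell_2, cell_3, cell_4 only 2 to 4 are there at a start; the rules pass over those that are not, and their reading is None.
At some moment in a run one of cell_1, cell_2, cell_3, cell_4 may be knocked a few centimetres aside while the robot is not near it.
Once in a run the grip may slacken for a moment while it holds something.
It also fails if it takes over 210 s, if anything falls off the work surface, if the arm or the gripper's body presses on something with over 40 N, if the wrist force passes 120 N, or if a joint passes its speed limit or range.

## Working session

There is one attempt and no reset: what is moved stays moved. The work goes in short steps, Python scripts to look and compute and a shell command to move; the robot and the scene stay as the last step left them, time stands still between calls to the robot, and variables do not carry over. Pictures are saved under pics/ and viewed, at most 14 in all, crops included, and the job is handed in when it is done.

```bash
ls; mkdir -p pics; python3 - <<'E'
from plant import robot
import cv2
s=robot.read_state();print(s)
for n in("scene","side"):
    cv2.imwrite(f"pics/{n}0.png",cv2.resize(robot.get_image(n)[...,::-1],(800,600),interpolation=cv2.INTER_CUBIC));c=robot.camera_info(n);print(n,c)
print(robot.camera_info("wrist"))
E
```

```text
pics
{'clock': 0.0, 'joint_positions': array([ 1.18051406,  0.61594237, -0.01263515,  1.4249245 ,  0.00809795,
        1.10341177, -0.040403  ]), 'qvel': array([-0.0002645 , -0.00107247, -0.00146833,  0.00019381, -0.00061931,
        0.00012862, -0.00143601]), 'effort': array([ 6.26649035e-05, -4.69212770e+01,  2.59306328e-01, -1.71032488e+01,
        1.00434810e-02,  9.68369830e-03,  1.38833297e-06]), 'tcp_pos': array([ 0.23108771, -0.60690394,  0.30271435]), 'tool_rot': array([-3.13895677e+00,  2.67218291e-05,  3.63860421e-01]), 'contact_force': array([0.06050983, 0.15091266, 0.2000629 ]), 'wrist_torque': array([-8.11497373e-04, -5.31455001e-02,  9.80782723e-05]), 'gripper_force': 0.0, 'grip_width': 1.002867568144993}
scene {'mtx': array([[539.23984232,   0.        , 284.77382328],
       [  0.        , 539.23984232, 202.88876871],
       [  0.        ,   0.        ,   1.        ]]), 'R': array([[ 0.6545049 , -0.75605098,  0.00320278],
       [-0.36608961, -0.32062044, -0.87360227],
       [ 0.66151473,  0.57060446, -0.48663005]]), 't': array([-0.4311476 ,  0.22961166,  1.09887878])}
side {'mtx': array([[450.71890368,   0.        , 280.02509527],
       [  0.        , 450.71890368, 213.98485706],
       [  0.        ,   0.        ,   1.        ]]), 'R': array([[ 0.1046331 , -0.99447752, -0.00814731],
       [-0.58456826, -0.05487309, -0.80948681],
       [ 0.80456936,  0.08946177, -0.58708153]]), 't': array([-0.10235695,  0.37209622,  0.74993803])}
{'mtx': array([[320.96933008,   0.        , 284.26517665],
       [  0.        , 320.96933008, 213.88344492],
       [  0.        ,   0.        ,   1.        ]]), 'R': array([[ 0.35489193, -0.93490445, -0.0023229 ],
       [-0.88979365, -0.33852819,  0.30604889],
       [-0.28691284, -0.10654738, -0.95201296]]), 't': array([-0.64837741, -0.03904818,  0.38090386])}
```

View pics/scene0.png

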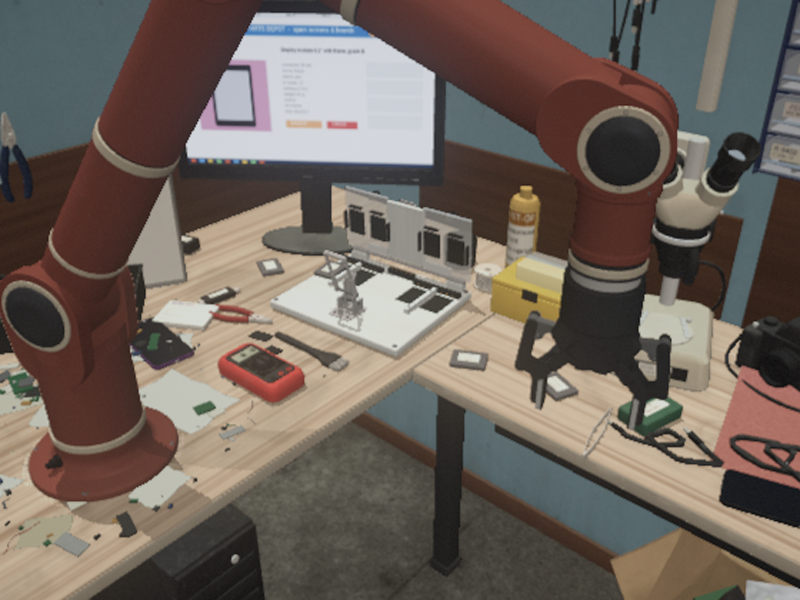

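View pics/side0.png

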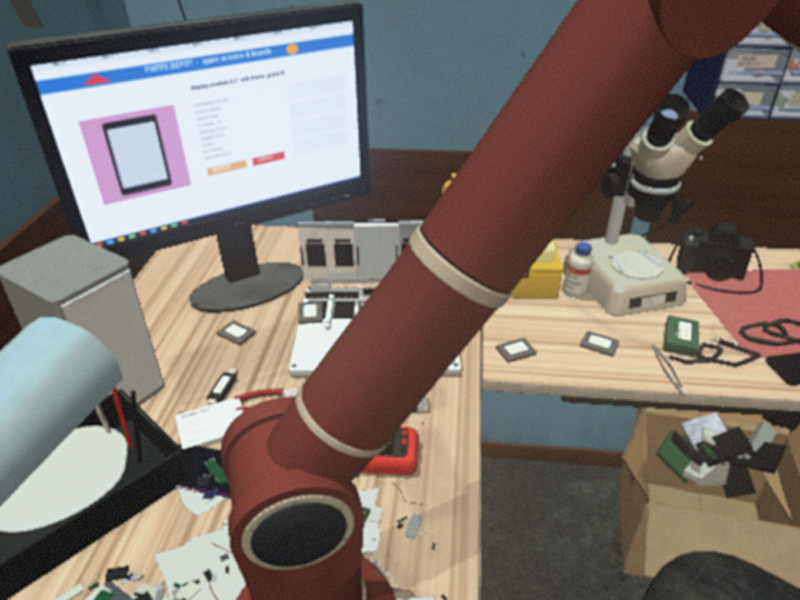

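Scene: press at about (275..470, 260..350), lid up. Loose cells are at scene (270,267), (468,360) and (558,385), with a fourth in the left outer bay (side 312,311). The bottle is at side (577,270), and the tester is probably at side (222,386).

```bash
cat >h.py <<'E'
from plant import robot
import numpy as np, cv2
from scipy.spatial.transform import Rotation as Ro
def ray(c,u,v,z,s=1.0):
    "pixel (native/s) -> world on plane z"
    d=c["R"].T@np.linalg.inv(c["mtx"])@[u*s,v*s,1]; o=-c["R"].T@c["t"]
    return o+d*(z-o[2])/d[2]
def proj(c,X):
    p=c["mtx"]@(c["R"]@np.asarray(X,float)+c["t"]); return p[:2]/p[2]
def rel(p,rpy=None,off=0.0):
    "row (cm, rad) from commanded~measured pose to TCP target p, rpy"
    s=robot.read_state(); R=Ro.from_euler('xyz',s["tool_rot"])
    t=R.inv().apply(np.array(p)-s["tcp_pos"])*100
    w=np.zeros(3) if rpy is None else (R.inv()*Ro.from_euler('xyz',rpy)).as_rotvec()
    return np.round(np.r_[t,w],3)
def snap(n,f,crop=None,k=None):
    c=robot.camera_info(n); im=robot.get_image(n)[...,::-1]
    cv2.imwrite("pics/raw_"+f,im)
    if crop: x0,y0,x1,y1=crop; im=im[y0:y1,x0:x1]
    k=k or min(800/im.shape[1],600/im.shape[0])
    cv2.imwrite("pics/"+f,cv2.resize(im,None,fx=k,fy=k,interpolation=cv2.INTER_CUBIC)); print(f,"scale",k); return c
E
python3 - <<'E'
from h import *
a=robot.camera_info("scene");b=robot.camera_info("side")
for n,p,z in(("FL",(274,297),.02),("FR",(397,345),.02),("BR",(470,293),.02),("cA",(270,267),.008),("cB",(468,360),.008),("cC",(558,385),.008)):print(n,ray(a,*p,z,.7))
for n,p,z in(("cA",(236,331),.008),("cB",(516,350),.008),("cC",(600,343),.008),("c4",(312,311),.028),("ipa",(576,292),.0),("tester",(222,386),.006),("FL",(291,370),.02),("FR",(461,370),.02)):print(n,ray(b,*p,z,.7))
print(Ro.from_euler('xyz',robot.read_state()["tool_rot"]).as_matrix())
c=robot.camera_info("wrist");R=Ro.from_euler('xyz',robot.read_state()["tool_rot"])
print("cam in tool",R.inv().apply(-c["R"].T@c["t"]-robot.read_state()["tcp_pos"]), (c["R"]@R.as_matrix()))
E
```

```text
FL [0.42834    0.13062578 0.02      ]
FR [ 0.45748117 -0.15213943  0.02      ]
BR [ 0.68334055 -0.13730515  0.02      ]
cA [0.51784038 0.24916189 0.008     ]
cB [ 0.51510548 -0.25956656  0.008     ]
cC [ 0.55309588 -0.40990873  0.008     ]
cA [0.52154607 0.2561617  0.008     ]
cB [ 0.51549576 -0.25470292  0.008     ]
cC [ 0.54934931 -0.40463996  0.008     ]
c4 [0.56934355 0.12207415 0.028     ]
ipa [ 0.71957861 -0.3829828   0.        ]
tester [0.37764102 0.2346051  0.006     ]
FL [0.4124406 0.1244071 0.02     ]
FR [ 0.43967868 -0.15943266  0.02      ]
[[ 9.34549349e-01  3.55832592e-01 -8.24552808e-04]
 [ 3.55833548e-01 -9.34546826e-01  2.17161904e-03]
 [ 2.14962339e-06 -2.32288871e-03 -9.99997302e-01]]
cam in tool [ 0.0787404  -0.0003222  -0.07021411] [[-1.00634997e-03  9.99999494e-01  1.10021179e-08]
 [-9.52015106e-01 -9.58057488e-04 -3.06049540e-01]
 [-3.06049385e-01 -3.08003419e-04  9.52015588e-01]]
```

```bash
python3 - <<'E'
from h import *
for p,y in(((.42,-.38,.34),1.0),((.52,-.02,.38),1.65)):print(rel(p,(np.pi,0,y)))
E
```

```text
[ 2.5729e+01 -1.4499e+01 -3.6810e+00 -2.0000e-03 -1.0000e-03 -6.3600e-01]
[ 4.7884e+01 -4.4594e+01 -7.6110e+00 -2.0000e-03 -1.0000e-03 -1.2860e+00]
```

```bash
python3 -m pendant '6.4 -3.6 -0.9 0 0 -0.16 100; 12.8 -7.2 -1.8 0 0 -0.32 100; 19.2 -10.8 -2.7 0 0 -0.48 100; 25.7 -14.5 -3.7 0 0 -0.64 100; 29.4 -19.5 -4.4 0 0 -0.75 100; 33.1 -24.5 -5 0 0 -0.86 100; 36.8 -29.5 -5.7 0 0 -0.97 100; 40.5 -34.5 -6.4 0 0 -1.07 100; 44.2 -39.5 -7 0 0 -1.18 100; 47.9 -44.6 -7.6 0 0 -1.29 100; 47.9 -44.6 -7.6 0 0 -1.29 100; 47.9 -44.6 -7.6 0 0 -1.29 100; 47.9 -44.6 -7.6 0 0 -1.29 100; 47.9 -44.6 -7.6 0 0 -1.29 100' 40; python3 - <<'E'
from h import *
print(snap("wrist","w1.png"))
E
```

```text
clock: 1.85
tcp_pos: [0.5199, -0.0221, 0.3795]
tool_rot: [-3.14, 0.001, 1.651]
contact_force: [-1.0, 0.1, -0.5]
grip_width: 1.002
gripper_force: 0.0
w1.png scale 1.4285714285714286
{'mtx': array([[320.96933008,   0.        , 284.26517665],
       [  0.        , 320.96933008, 213.88344492],
       [  0.        ,   0.        ,   1.        ]]), 'R': array([[ 0.99690301,  0.07862712, -0.00146843],
       [ 0.0752874 , -0.94883179,  0.30667581],
       [ 0.02271974, -0.30583659, -0.9518129 ]]), 't': array([-0.51620082, -0.12298073,  0.43357776])}
```

View pics/w1.png

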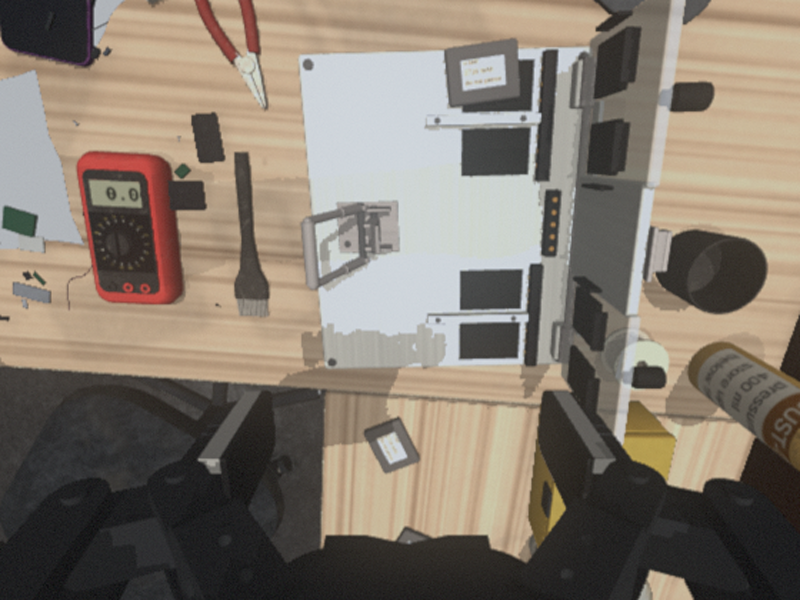

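```bash
python3 - <<'E'
from h import *
c=robot.camera_info("wrist")
for n,p,z in(("FL",(300,56),.02),("FR",(322,368),.02),("BR",(560,363),.02),("ribLfront_up",(426,115),.03),("ribLfront_lo",(427,128),.03),("ca",(540,113),.03),("cb",(538,126),.03),("ribR_f_up",(428,314),.03),("ribRf_lo",(428,323),.03),("cc",(528,313),.03),("cd",(526,322),.03),("stopLtop",(543,50),.03),("stopLbot",(537,181),.03),("stopR_t",(530,264),.03),("stopR_b",(526,364),.03),("leverL",(362,206),.04),
("cellA?",(393,444),.008),("c4 1",(446,50),.029),("c4 2",(516,39),.029),("c4 3",(520,97),.029),("c4 4",(450,107),.029)):
    print(n,ray(c,*p,z,.7).round(4))
E
```

```text
FL [0.4185 0.1306 0.02  ]
FR [ 0.4434 -0.1556  0.02  ]
BR [ 0.6866 -0.1306  0.02  ]
ribLfront_up [0.5276 0.0924 0.03  ]
ribLfront_lo [0.5294 0.0822 0.03  ]
ca [0.6237 0.1016 0.03  ]
cb [0.6238 0.0913 0.03  ]
ribR_f_up [ 0.546  -0.0851  0.03  ]
ribRf_lo [ 0.5468 -0.0943  0.03  ]
cc [ 0.6422 -0.0764  0.03  ]
cd [ 0.6418 -0.0857  0.03  ]
stopLtop [0.6182 0.1488 0.03  ]
stopLbot [0.6304 0.0463 0.03  ]
stopR_t [ 0.6363 -0.0284  0.03  ]
stopR_b [ 0.6489 -0.13    0.03  ]
leverL [0.4781 0.0135 0.04  ]
cellA? [ 0.5229 -0.249   0.008 ]
c4 1 [0.5394 0.1428 0.029 ]
c4 2 [0.5952 0.1552 0.029 ]
c4 3 [0.6052 0.1127 0.029 ]
c4 4 [0.5473 0.1004 0.029 ]
```

```bash
cat >>h.py <<'E'
YAW=0.097; H=np.array([0.670,0.0107,0.0])
def P(x,y,z):
    "press frame (z from bench) -> world"
    c,s=np.cos(YAW),np.sin(YAW); return H+[c*x-s*y,s*x+c*y,z]
def Pi(w):
    d=np.asarray(w)-H; c,s=np.cos(YAW),np.sin(YAW); return np.array([c*d[0]+s*d[1],-s*d[0]+c*d[1],d[2]])
def G(*pts,yaw=YAW+np.pi/2):
    for p in pts: print(p,rel(P(*p),(np.pi,0,yaw)).tolist())
E
python3 - <<'E'
from h import *
G((-.16,.115,.14),(-.16,.115,.10),(-.16,.115,.097))
E
```

```text
(-0.16, 0.115, 0.14) [13.298, -0.956, 23.951, -0.001, 0.001, -0.017]
(-0.16, 0.115, 0.1) [13.301, -0.952, 27.951, -0.001, 0.001, -0.017]
(-0.16, 0.115, 0.097) [13.301, -0.951, 28.251, -0.001, 0.001, -0.017]
```

```bash
python3 -m pendant '4 0 6 0 0 0 50; 8 -0.5 12 0 0 -0.017 0; 12 -1 18 0 0 -0.017 0; 13.3 -1 22 0 0 -0.017 0; 13.3 -1 25 0 0 -0.017 0;13.3 -1 25 0 0 -0.017 0;13.3 -1 25 0 0 -0.017 0' 30; python3 -m pendant '0 0 0.5 0 0 0 0;0 0 1 0 0 0 0;0 0 1.4 0 0 0 0;0 0 1.4 0 0 0 0'; python3 -m pendant '0 0 0.5 0 0 0 0;0 0 1 0 0 0 0;0 0 1.2 0 0 0 0;0 0 1.2 0 0 0 0'; python3 - <<'E'
from h import *
c=robot.camera_info("wrist");print(Pi(robot.read_state()["tcp_pos"]),robot.read_state()["contact_force"])
snap("wrist","w2.png")
E
```

```text
clock: 2.78
tcp_pos: [0.5004, 0.1107, 0.1311]
tool_rot: [3.139, 0.0, 1.669]
contact_force: [0.3, 0.8, 1.5]
grip_width: -0.0
gripper_force: 0.0
clock: 3.28
tcp_pos: [0.4991, 0.1115, 0.1157]
tool_rot: [-3.141, 0.0, 1.671]
contact_force: [-0.1, 0.6, 0.0]
grip_width: 0.001
gripper_force: 0.0
clock: 3.78
tcp_pos: [0.4991, 0.1116, 0.1037]
tool_rot: [-3.141, 0.0, 1.671]
contact_force: [-0.3, -0.7, 0.1]
grip_width: 0.001
gripper_force: 0.0
[-0.16030478  0.11694558  0.10370425] [-0.2589976  -0.67777915  0.06982482]
w2.png scale 1.4285714285714286
```

View pics/w2.png

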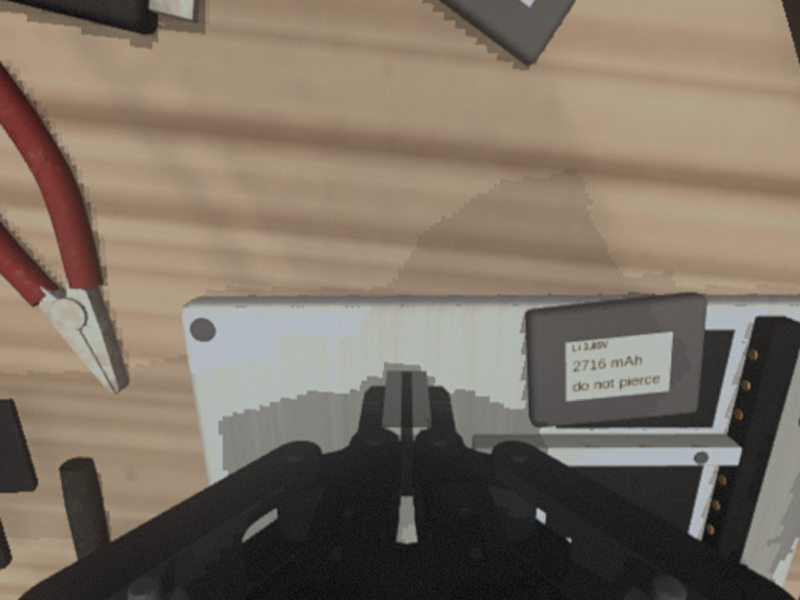

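w2: shut fingers reach (406,370), which fits tips 73 mm ahead when shut. Cell 4 has corners (530,312), (700,294), (703,412) and (535,425). The corner of bay a is near (742,434).

```bash
python3 - <<'E'
from h import *
c=robot.camera_info("wrist")
for n,p,z in(("FL",(184,308),.02),("edge",(700,297),.02),("ca",(742,435),.03),("ribf",(474,435),.03),("ribf_lo",(474,450),.03),("rib_lo",(741,465),.03),("stop",(757,318),.03)):print(n,Pi(ray(c,*p,z,.7)).round(4))
q=[Pi(ray(c,*p,.0285,.7))[:2] for p in((530,312),(700,294),(703,412),(535,425))]
print(np.round(q,4),np.mean(q,0), np.arctan2(*(q[1]-q[0])[::-1]),np.arctan2(*(q[2]-q[3])[::-1]))
G((-.085,.19,.096))
E
```

```text
FL [-0.2386  0.1451  0.02  ]
edge [-0.057   0.1496  0.02  ]
ca [-0.0381  0.1004  0.03  ]
ribf [-0.1354  0.1001  0.03  ]
ribf_lo [-0.1351  0.0938  0.03  ]
rib_lo [-0.0356  0.0875  0.03  ]
stop [-0.0433  0.1453  0.03  ]
[[-0.1186  0.1468]
 [-0.0629  0.1532]
 [-0.0531  0.1089]
 [-0.1131  0.1034]] [-0.08691227  0.12805032] 0.11448184565791036 0.0914525622933019
(-0.085, 0.19, 0.096) [7.277, 7.547, 0.784, -0.0, -0.0, 0.003]
```

```bash
python3 -m pendant '4 0 0 0 0 0 0;7.3 2 0 0 0 0 0;7.3 7.5 0.4 0 0 0 0;7.3 7.5 0.8 0 0 0 0;6.5 7.5 0.8 0 0 0 0;5.9 7.5 0.8 0 0 0 0;5.3 7.5 0.8 0 0 0 0;4.8 7.5 0.8 0 0 0 0;4.4 7.5 0.8 0 0 0 0;4.1 7.5 0.8 0 0 0 0;3.8 7.5 0.8 0 0 0 0;3.6 7.5 0.8 0 0 0 0;3.6 7.5 0.8 0 0 0 0'; python3 -m pendant '-0.2 0 0 0 0 0 0;-0.2 0 0 0 0 0 0';python3 -m pendant '-0.2 0 0 0 0 0 0;-0.2 0 0 0 0 0 0';python3 - <<'E'
from h import *
print(Pi(robot.read_state()["tcp_pos"]))
snap("wrist","w3.png")
E
```

```text
clock: 5.45
tcp_pos: [0.5703, 0.1547, 0.0959]
tool_rot: [-3.141, 0.0, 1.671]
contact_force: [-0.8, -0.7, -0.7]
grip_width: -0.003
gripper_force: 0.0
clock: 5.7
tcp_pos: [0.5705, 0.1527, 0.0959]
tool_rot: [-3.142, 0.0, 1.671]
contact_force: [1.1, -0.1, 0.5]
grip_width: 0.0
gripper_force: 0.1
clock: 5.95
tcp_pos: [0.5706, 0.1522, 0.0961]
tool_rot: [3.141, -0.002, 1.672]
contact_force: [0.0, 3.3, -0.1]
grip_width: -0.004
gripper_force: 1.7
[-0.08525966  0.15048722  0.09608163]
w3.png scale 1.4285714285714286
```

View pics/w3.png

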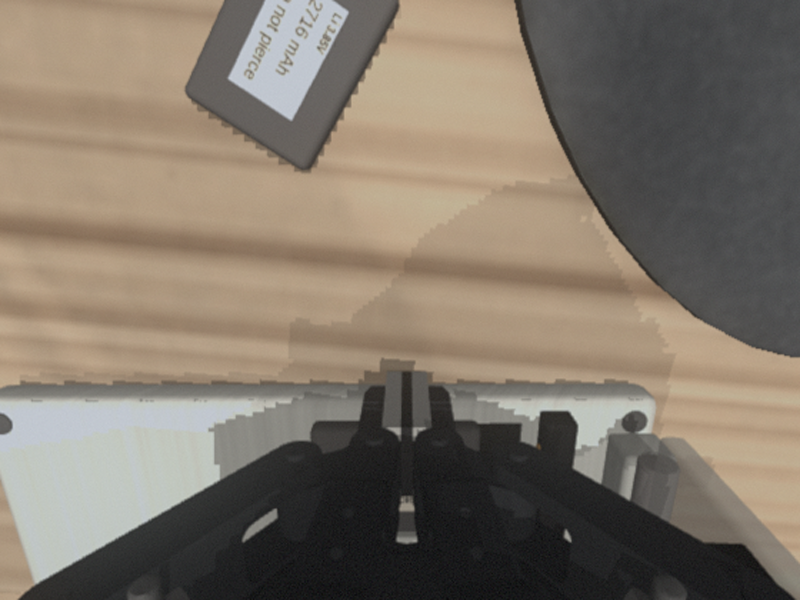

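Contact with the rib at y'=0.1505 m, as predicted. Next is the push onto the stop.

```bash
python3 -m pendant '1.2 0 0 0 0 0 0;1.2 -4.5 0 0 0 0 0;1.2 -8 0 0 0 0 0;-3.2 -8 0 0 0 0 0;-3.2 -7 0 0 0 0 0;-3.2 -6 0 0 0 0 0;-3.2 -5 0 0 0 0 0;-3.2 -4.2 0 0 0 0 0;-3.2 -3.7 0 0 0 0 0;-3.2 -3.2 0 0 0 0 0;-3.2 -2.7 0 0 0 0 0;-3.2 -2.5 0 0 0 0 0;-3.2 -2.5 0 0 0 0 0'; python3 -m pendant '0 0.2 0 0 0 0 0;0 0.2 0 0 0 0 0';python3 -m pendant '0 0.2 0 0 0 0 0;0 0.2 0 0 0 0 0';python3 - <<'E'
from h import *
print(Pi(robot.read_state()["tcp_pos"]))
E
```

```text
clock: 7.62
tcp_pos: [0.5492, 0.1164, 0.096]
tool_rot: [3.141, 0.0, 1.671]
contact_force: [0.7, -0.5, 0.0]
grip_width: -0.001
gripper_force: 0.0
clock: 7.88
tcp_pos: [0.5511, 0.1167, 0.096]
tool_rot: [3.141, -0.0, 1.671]
contact_force: [-0.4, -0.4, -0.0]
grip_width: -0.001
gripper_force: 0.0
clock: 8.12
tcp_pos: [0.5532, 0.117, 0.096]
tool_rot: [3.141, -0.0, 1.671]
contact_force: [-0.5, 0.5, -0.7]
grip_width: -0.002
gripper_force: 0.0
[-0.10595212  0.11706646  0.09598621]
```

```bash
python3 -m pendant '0 0.15 0 0 0 0 0;0 0.2 0 0 0 0 0;0 0.2 0 0 0 0 0'|grep contact;python3 -m pendant '0 0.15 0 0 0 0 0;0 0.2 0 0 0 0 0;0 0.2 0 0 0 0 0'|grep contact; python3 - <<'E'
from h import *
print(Pi(robot.read_state()["tcp_pos"]))
E
```

```text
contact_force: [0.0, -0.5, 0.9]
contact_force: [-5.1, -1.1, 2.6]
[-0.10345146  0.11709009  0.09580603]
```

```bash
python3 -m pendant '0 -1 0 0 0 0 0;0 -1 0 0 0 0 0;5 -1 0 0 0 0 0;5 3.5 0 0 0 0 0;5 3.5 0 0 0 0 0;4.2 3.5 0 0 0 0 0;3.6 3.5 0 0 0 0 0;3.4 3.5 0 0 0 0 0;3.2 3.5 0 0 0 0 0;3.2 3.5 0 0 0 0 0'|grep -E "conta|tcp";python3 -m pendant '-0.1 0 0 0 0 0 0;-0.1 0 0 0 0 0 0'|grep -E "conta|tcp"; python3 -m pendant '1 0 0 0 0 0 0;4 -2 -6 0 0 0 70;5.5 -5.7 -12 0 0 0 90;5.5 -5.7 -12.4 0 0 0 90;5.5 -5.7 -12.4 0 0 0 90;5.5 -5.7 -12.4 0 0 0 90'; python3 - <<'E'
from h import *
import pickle
c=snap("wrist","w4.png"); pickle.dump(c,open("c.pkl","wb"))
E
```

```text
tcp_pos: [0.5868, 0.1616, 0.0967]
contact_force: [-0.4, 15.7, -2.5]
tcp_pos: [0.5868, 0.1615, 0.0967]
contact_force: [0.5, 16.1, -2.2]
clock: 11.12
tcp_pos: [0.5268, 0.1985, 0.2182]
tool_rot: [-3.139, 0.002, 1.668]
contact_force: [0.4, 0.2, -0.6]
grip_width: 0.9
gripper_force: 0.0
w4.png scale 1.4285714285714286
```

View pics/w4.png

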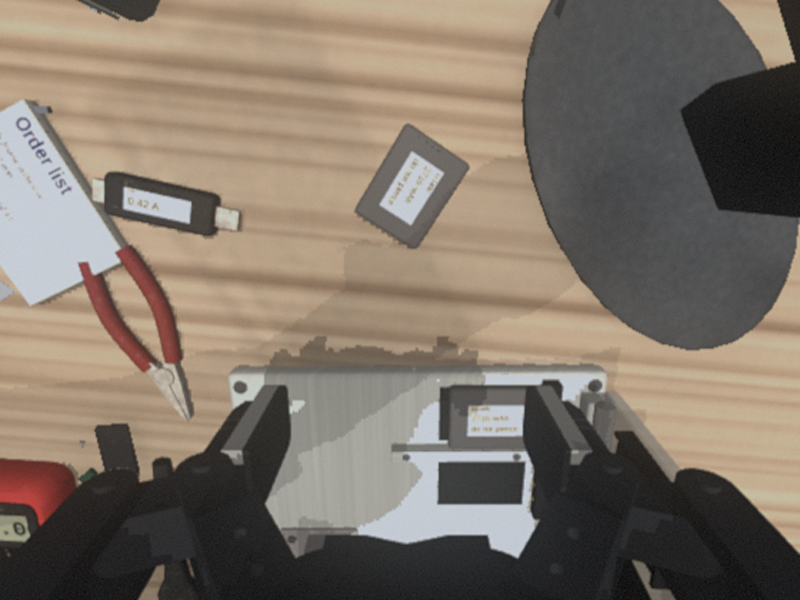

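w4: cell A has corners (408,124), (468,165), (413,248) and (356,210). Cell 4 (449..525, 388..443) looks close to home, but the last contact came 8 mm early, so I'll measure it.

```bash
python3 - <<'E'
from h import *
import pickle
c=pickle.load(open("c.pkl","rb"))
for n,p,z in(("BL",(234,369),.02),("BRc",(606,369),.02),("c4TL",(449,388),.0285),("c4BL",(449,443),.0285),("ribf",(392,445),.03),("ribf_lo",(392,452),.03),("pad",(440,387),.02)):print(n,Pi(ray(c,*p,z,.7)).round(4))
w=[ray(c,*p,.0085,.7)[:2] for p in((408,124),(468,165),(413,248),(356,210))]
m=np.mean(w,0);l=(w[1]+w[0])/2-(w[2]+w[3])/2
print(np.round(w,4),m,np.arctan2(*l[::-1]),[np.linalg.norm(w[i]-w[i-1]) for i in range(4)])
a=np.arctan2(*l[::-1])
r=rel([*m,.15],(np.pi,0,a+np.pi/2));print(r);print(rel([*m,.15],(np.pi,0,a-np.pi/2)))
im=cv2.imread("pics/raw_w4.png")[245:385,255:435];cv2.imwrite("pics/c4.png",cv2.resize(im,None,fx=4,fy=4,interpolation=cv2.INTER_CUBIC))
E
```

```text
BL [-0.2356  0.1499  0.02  ]
BRc [0.0039 0.1499 0.02  ]
c4TL [-0.0976  0.1408  0.0285]
c4BL [-0.0964  0.1003  0.0285]
ribf [-0.134   0.0998  0.03  ]
ribf_lo [-0.134   0.0944  0.03  ]
pad [-0.1026  0.137   0.02  ]
[[0.5182 0.2949]
 [0.5552 0.2761]
 [0.5282 0.2244]
 [0.4918 0.244 ]] [0.52338271 0.25986822] 1.0909093322715062 [np.float64(0.057373085034392556), np.float64(0.04151685801477785), np.float64(0.058375176009363754), np.float64(0.041381125204902544)]
[ 6.131e+00  2.800e-01  6.784e+00 -4.000e-03  0.000e+00 -9.940e-01]
[6.131e+00 2.800e-01 6.784e+00 0.000e+00 4.000e-03 2.148e+00]
```

View pics/c4.png

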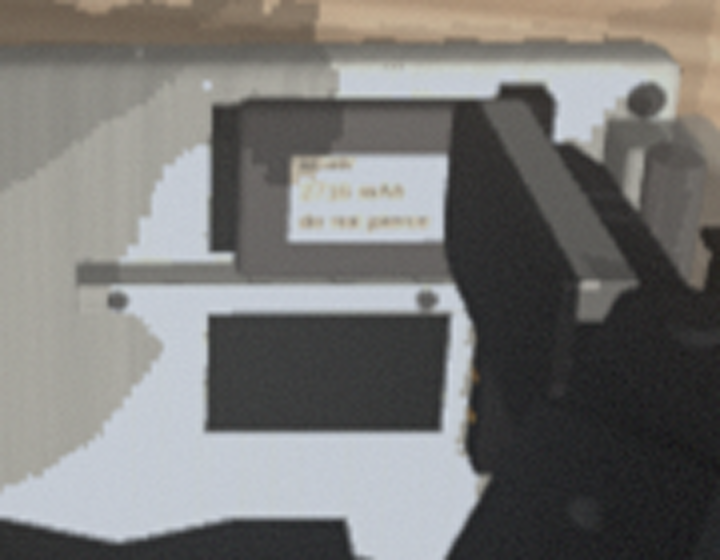

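Cell 4 looks home: its front is at x'=-0.097 and it's flush with the rib. The early contact was probably the hinge bracket on the knuckles, so later side pushes will use x' of -0.085 or less. Now to grasp cell A.

```bash
python3 -m pendant '1 0 2 0 0 -0.17 100;2 0 4 0 0 -0.34 100;3 0.1 6 0 0 -0.51 100;4 0.1 7 0 0 -0.68 100;5 0.15 8 0 0 -0.85 100;5.9 0.15 9 0 0 -0.99 100;5.9 0.15 11.5 0 0 -0.99 100;5.9 0.15 13 0 0 -0.99 100;5.9 0.15 14.4 0 0 -0.99 100;5.9 0.15 14.8 0 0 -0.99 100;5.9 0.15 14.8 0 0 -0.99 100' 30; python3 -m pendant '0 0 0 0 0 0 60;0 0 0 0 0 0 60;0 0 0 0 0 0 60;0 0 0 0 0 0 60;0 0 0 0 0 0 60;0 0 0 0 0 0 60' 30
```

```text
clock: 12.55
tcp_pos: [0.5222, 0.2597, 0.072]
tool_rot: [3.141, 0.0, 2.661]
contact_force: [-0.2, -0.7, -0.1]
grip_width: 0.998
gripper_force: 0.0
clock: 13.3
tcp_pos: [0.5224, 0.2599, 0.073]
tool_rot: [3.14, 0.001, 2.661]
contact_force: [-1.1, -1.6, 6.2]
grip_width: 0.687
gripper_force: 32.2
```

```bash
python3 -m pendant '0 0 -3 0 0 0 60;0 0 -6 0 0 0 60;0 0 -8 0 0 0 60;0 0 -8 0 0 0 60'; python3 - <<'E'
from h import *
G((-.095,.0595,.153),(-.095,.0595,.0935))
E
```

```text
clock: 13.8
tcp_pos: [0.5227, 0.26, 0.1533]
tool_rot: [3.139, 0.002, 2.661]
contact_force: [-0.2, -0.3, -0.7]
grip_width: 0.682
gripper_force: 32.6
(-0.095, 0.0595, 0.153) [-13.386, -15.496, 0.004, 0.004, 0.0, 0.993]
(-0.095, 0.0595, 0.0935) [-13.376, -15.514, 5.954, 0.004, 0.0, 0.993]
```

```bash
python3 -m pendant '-2.5 -3 0 0 0 0.17 60;-5 -6 0 0 0 0.34 60;-7.5 -9 0 0 0 0.51 60;-10 -12 0 0 0 0.68 60;-12 -14 0 0 0 0.85 60;-13.4 -15.5 0 0 0 0.993 60;-13.4 -15.5 2 0 0 0.993 60;-13.4 -15.5 4 0 0 0.993 60;-13.4 -15.5 5.2 0 0 0.993 60;-13.4 -15.5 5.7 0 0 0.993 60;-13.4 -15.5 5.7 0 0 0.993 60'; python3 -m pendant '0 0 0.2 0 0 0 60;0 0 0.2 0 0 0 60'; python3 - <<'E'
from h import *
print(Pi(robot.read_state()["tcp_pos"]))
E
```

```text
clock: 15.18
tcp_pos: [0.5691, 0.0603, 0.0947]
tool_rot: [-3.141, -0.0, 1.668]
contact_force: [-0.4, -0.4, -0.4]
grip_width: 0.689
gripper_force: 34.6
clock: 15.42
tcp_pos: [0.5694, 0.0602, 0.0933]
tool_rot: [3.141, -0.0, 1.668]
contact_force: [-0.4, -1.4, -0.7]
grip_width: 0.685
gripper_force: 34.6
[-0.09530998  0.05899144  0.09334957]
```

```bash
python3 -m pendant '0 0 0 0 0 0 80;0 0 0 0 0 0 80;0 0 0 0 0 0 80;0 0 -3 0 0 0 80;0.4 -3 -4.5 0 0 0 30;0.4 -6 -4.5 0 0 0 0;0.4 -6 -4.5 0 0 0 0;0.4 -6 -2 0 0 0 0;0.4 -6 0.2 0 0 0 0;0.4 -6 0.2 0 0 0 0;0.4 -5 0.2 0 0 0 0;0.4 -4 0.2 0 0 0 0;0.4 -3.2 0.2 0 0 0 0;0.4 -2.5 0.2 0 0 0 0;0.4 -2 0.2 0 0 0 0;0.4 -1.5 0.2 0 0 0 0;0.4 -1.2 0.2 0 0 0 0;0.4 -1.2 0.2 0 0 0 0'; python3 - <<'E'
from h import *
print(Pi(robot.read_state()["tcp_pos"]))
E
```

```text
clock: 17.68
tcp_pos: [0.5471, 0.062, 0.0925]
tool_rot: [-3.117, 0.006, 1.668]
contact_force: [-22.8, -2.3, 34.8]
grip_width: 0.002
gripper_force: 17.0
[-0.11732673  0.06295829  0.09254535]
```

```bash
python3 -m pendant '0 -0.5 -0.2 0 0 0 0;0 -1 -0.4 0 0 0 0;0 -1 -0.5 0 0 0 0;0 -1 -0.5 0 0 0 0'; python3 - <<'E'
from h import *
s=robot.read_state();print(Pi(s["tcp_pos"]),s["tool_rot"])
snap("scene","s2.png",(190,120,350,240))
E
```

```text
clock: 18.18
tcp_pos: [0.5477, 0.062, 0.0958]
tool_rot: [3.141, -0.0, 1.667]
contact_force: [0.2, -0.3, -0.4]
grip_width: 0.002
gripper_force: 0.0
[-0.11677051  0.06293786  0.09576094] [ 3.14065979e+00 -2.68172437e-04  1.66744436e+00]
s2.png scale 5.0
```

View pics/s2.png

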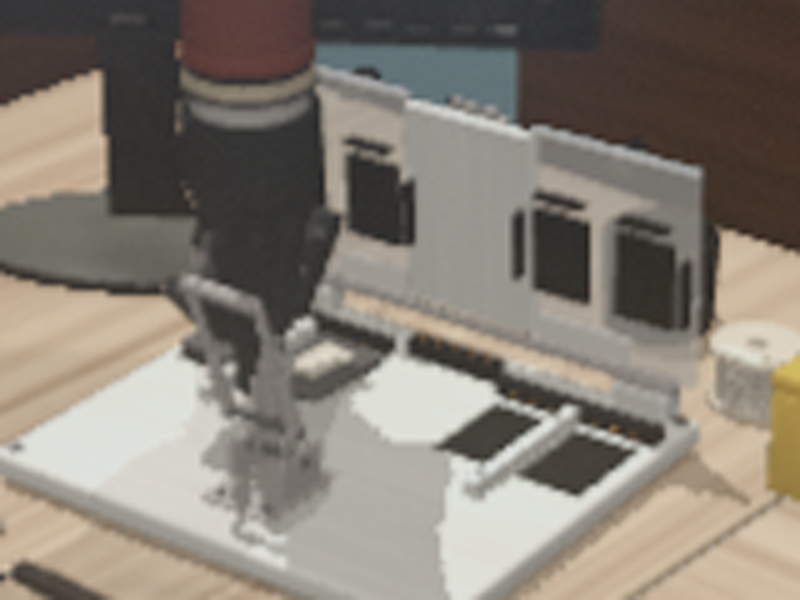

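Cell A lies in bay b, with its label at (330,355). I'll carry on with the +x push.

```bash
python3 -m pendant '0 0.4 0 0 0 0 0;0 0.8 0 0 0 0 0;0 1.1 0 0 0 0 0;0 1.1 0 0 0 0 0'|grep -E 'tcp|cont'; python3 -m pendant '0 0.15 0 0 0 0 0;0 0.25 0 0 0 0 0;0 0.25 0 0 0 0 0'|grep -E 'tcp|cont';python3 -m pendant '0 0.1 0 0 0 0 0;0 0.15 0 0 0 0 0;0 0.15 0 0 0 0 0'|grep -E 'tcp|cont'; python3 - <<'E'
from h import *
s=robot.read_state();print(Pi(s["tcp_pos"]))
E
```

```text
tcp_pos: [0.5582, 0.0631, 0.0959]
contact_force: [-0.4, -0.7, 0.4]
tcp_pos: [0.5604, 0.0634, 0.096]
contact_force: [0.3, 0.3, 0.4]
tcp_pos: [0.5609, 0.0633, 0.0958]
contact_force: [-2.8, -0.3, 1.9]
[-0.10344219  0.06292772  0.09582216]
```

```bash
python3 -m pendant '0 -1 0 0 0 0 0;-3 -1 0 0 0 0 0;-5.8 -1 0 0 0 0 0;-5.8 0.8 0 0 0 0 0;-5.8 1.8 0 0 0 0 0;-5 1.8 0 0 0 0 0;-4.4 1.8 0 0 0 0 0;-3.9 1.8 0 0 0 0 0;-3.6 1.8 0 0 0 0 0;-3.6 1.8 0 0 0 0 0'|grep -E 'tcp|cont'; python3 -m pendant '0.15 0 0 0 0 0 0;0.2 0 0 0 0 0 0;0.2 0 0 0 0 0 0'|grep -E 'tcp|cont';python3 -m pendant '0.15 0 0 0 0 0 0;0.2 0 0 0 0 0 0;0.2 0 0 0 0 0 0'|grep -E 'tcp|cont'; python3 - <<'E'
from h import *
s=robot.read_state();print(Pi(s["tcp_pos"]))
E
```

```text
tcp_pos: [0.5831, 0.0298, 0.096]
contact_force: [-0.2, 1.1, 0.1]
tcp_pos: [0.583, 0.0311, 0.0959]
contact_force: [-0.4, -0.3, 0.4]
tcp_pos: [0.583, 0.0331, 0.096]
contact_force: [-0.2, -1.6, -0.6]
[-0.08441175  0.0307367   0.09595147]
```

```bash
python3 -m pendant '0.1 0 0 0 0 0 0;0.1 0 0 0 0 0 0'|grep -E 'tcp|cont'; python3 -m pendant '-1 0 0 0 0 0 0;-1 0 -5 0 0 0 0;-5 -2 -9 0 0 0 50;-11 -4 -12 0 0 0 100;-17 -6 -12.4 0 0 0 100;-23 -8 -12.4 0 0 0 100;-28 -9 -12.4 0 0 0 100;-32 -9 -12.4 0 0 0 100;-32 -9 -12.4 0 0 0 100;-32 -9 -12.4 0 0 0 100'|grep -E 'tcp|cont'; python3 - <<'E'
from h import *
import pickle
c=snap("wrist","w5.png"); pickle.dump(c,open("c.pkl","wb"))
E
```

```text
tcp_pos: [0.583, 0.0333, 0.0959]
contact_force: [0.3, -3.1, 0.1]
tcp_pos: [0.5243, -0.2913, 0.2198]
contact_force: [-0.3, 0.7, 0.8]
w5.png scale 1.4285714285714286
```

View pics/w5.png

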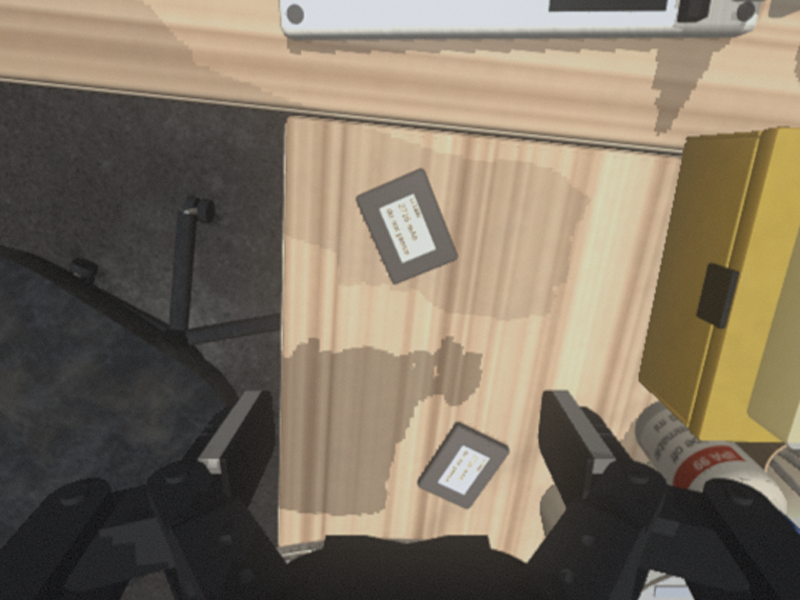

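w5: cell B has corners (423,169), (457,259), (396,283) and (357,198). Cell C has corners (458,422), (508,450), (470,508) and (419,481).

```bash
python3 - <<'E'
from h import *
import pickle
c=pickle.load(open("c.pkl","rb"))
for q in(((357,198),(423,169),(457,259),(396,283)),((458,422),(508,450),(470,508),(419,481))):
    w=[ray(c,*p,.0085,.7)[:2] for p in q]
    m=np.mean(w,0);l=(w[1]+w[0])/2-(w[2]+w[3])/2
    a=np.arctan2(*l[::-1]);print(m,a,[np.linalg.norm(w[i]-w[i-1]).round(3) for i in range(4)])
    print(rel([*m,.0735],(np.pi,0,a+np.pi/2)))
E
```

```text
[ 0.52237209 -0.25309813] 2.0667802378093656 [np.float64(0.058), np.float64(0.043), np.float64(0.058), np.float64(0.041)]
[ 3.7230e+00  1.4600e-01  1.4652e+01  3.0000e-03 -1.0000e-03 -1.9670e+00]
[ 0.57912881 -0.42006273] 1.189416324896543 [np.float64(0.056), np.float64(0.043), np.float64(0.057), np.float64(0.045)]
[-1.3457e+01  4.1280e+00  1.4616e+01  2.0000e-03 -2.0000e-03 -1.0890e+00]
```

```bash
python3 -m pendant '0.6 0 2 0 0 0.17 100;1.2 0 4 0 0 0.34 100;1.8 0 6 0 0 0.51 100;2.4 0 8 0 0 0.68 100;3 0.1 9 0 0 0.85 100;3.6 0.1 10 0 0 1.02 100;3.7 0.1 11 0 0 1.175 100;3.7 0.1 13 0 0 1.175 100;3.7 0.1 14.3 0 0 1.175 100;3.7 0.1 14.6 0 0 1.175 100;3.7 0.1 14.6 0 0 1.175 100' 30; python3 -m pendant '0 0 0 0 0 0 60;0 0 0 0 0 0 60;0 0 0 0 0 0 60;0 0 0 0 0 0 60;0 0 0 0 0 0 60' 30;python3 -m pendant '0 0 -3 0 0 0 60;0 0 -6 0 0 0 60;0 0 -8 0 0 0 60;0 0 -8 0 0 0 60'; python3 - <<'E'
from h import *
G((-.095,-.0595,.1535),(-.095,-.0595,.0945))
E
```

```text
clock: 24.4
tcp_pos: [0.5218, -0.2556, 0.0741]
tool_rot: [-3.141, -0.0, 0.493]
contact_force: [-0.6, 0.4, 0.3]
grip_width: 0.998
gripper_force: 0.0
clock: 25.02
tcp_pos: [0.5219, -0.256, 0.075]
tool_rot: [3.141, -0.001, 0.493]
contact_force: [-1.0, 1.3, 6.0]
grip_width: 0.682
gripper_force: 31.3
clock: 25.52
tcp_pos: [0.5225, -0.2564, 0.1555]
tool_rot: [3.138, -0.003, 0.493]
contact_force: [0.5, 0.3, -0.4]
grip_width: 0.677
gripper_force: 32.1
(-0.095, -0.0595, 0.1535) [14.573, -14.73, 0.189, 0.004, -0.0, -1.175]
(-0.095, -0.0595, 0.0945) [14.558, -14.749, 6.089, 0.004, -0.0, -1.175]
```

```bash
python3 -m pendant '2.5 -2.5 0 0 0 -0.17 60;5 -5 0 0 0 -0.34 60;7.5 -7.5 0 0 0 -0.51 60;10 -10 0 0 0 -0.68 60;12 -12 0 0 0 -0.85 60;13.6 -13.7 0 0 0 -1.02 60;14.6 -14.7 0 0 0 -1.175 60;14.6 -14.7 2 0 0 -1.175 60;14.6 -14.7 4 0 0 -1.175 60;14.6 -14.7 5.2 0 0 -1.175 60;14.6 -14.7 5.8 0 0 -1.175 60;14.6 -14.7 6.0 0 0 -1.175 60;14.6 -14.7 6.0 0 0 -1.175 60'; python3 - <<'E'
from h import *
print(Pi(robot.read_state()["tcp_pos"]))
E
```

```text
clock: 27.15
tcp_pos: [0.5799, -0.0573, 0.0951]
tool_rot: [-3.14, 0.001, 1.668]
contact_force: [-3.7, -0.3, 8.4]
grip_width: 0.675
gripper_force: 33.8
[-0.09624376 -0.05892993  0.09505531]
```

```bash
python3 -m pendant '0 0 0 0 0 0 80;0 0 0 0 0 0 80;0 0 0 0 0 0 80;0 0 -3 0 0 0 80;-0.4 -3 -4.5 0 0 0 30;-0.4 -6 -4.5 0 0 0 0;-0.4 -6 -4.5 0 0 0 0;-0.4 -6 -2 0 0 0 0;-0.4 -6 -0.2 0 0 0 0;-0.4 -6 -0.2 0 0 0 0;-0.4 -5 -0.2 0 0 0 0;-0.4 -4 -0.2 0 0 0 0;-0.4 -3.2 -0.2 0 0 0 0;-0.4 -2.6 -0.2 0 0 0 0;-0.4 -2.1 -0.2 0 0 0 0;-0.4 -1.6 -0.2 0 0 0 0;-0.4 -1.2 -0.2 0 0 0 0;-0.4 -1 -0.2 0 0 0 0;-0.4 -1 -0.2 0 0 0 0'; python3 - <<'E'
from h import *
print(Pi(robot.read_state()["tcp_pos"]))
E
```

```text
clock: 29.52
tcp_pos: [0.5713, -0.0623, 0.0959]
tool_rot: [3.141, -0.0, 1.668]
contact_force: [-0.3, 1.0, -0.1]
grip_width: -0.001
gripper_force: 0.0
[-0.10530337 -0.06306513  0.09592885]
```

Next, push onto the stop, then to the rib from the lane side.

```bash
python3 -m pendant '0 0.15 0 0 0 0 0;0 0.25 0 0 0 0 0;0 0.25 0 0 0 0 0'|grep -E 'cont';python3 -m pendant '0 0.1 0 0 0 0 0;0 0.15 0 0 0 0 0;0 0.15 0 0 0 0 0'|grep -E 'tcp|cont'; python3 - <<'E'
from h import *
s=robot.read_state();print(Pi(s["tcp_pos"]))
E
```

```text
contact_force: [0.0, -0.6, 0.0]
tcp_pos: [0.5742, -0.062, 0.0958]
contact_force: [-3.4, 0.0, 2.7]
[-0.10241728 -0.06309438  0.09581286]
```

```bash
python3 -m pendant '0 -1.2 0 0 0 0 0;3 -1.2 0 0 0 0 0;5.8 -1.2 0 0 0 0 0;5.8 0.8 0 0 0 0 0;5.8 1.7 0 0 0 0 0;5.1 1.7 0 0 0 0 0;4.5 1.7 0 0 0 0 0;4 1.7 0 0 0 0 0;3.6 1.7 0 0 0 0 0;3.6 1.7 0 0 0 0 0'|grep -E 'tcp|cont'; python3 -m pendant '-0.15 0 0 0 0 0 0;-0.25 0 0 0 0 0 0;-0.25 0 0 0 0 0 0'|grep -E 'tcp|cont';python3 -m pendant '-0.1 0 0 0 0 0 0;-0.15 0 0 0 0 0 0;-0.15 0 0 0 0 0 0'|grep -E 'tcp|cont'; python3 - <<'E'
from h import *
s=robot.read_state();print(Pi(s["tcp_pos"]))
E
```

```text
tcp_pos: [0.5884, -0.025, 0.0959]
contact_force: [-0.4, 0.4, 0.2]
tcp_pos: [0.5887, -0.0266, 0.096]
contact_force: [-0.7, 0.8, 1.0]
tcp_pos: [0.5888, -0.0269, 0.096]
contact_force: [-0.5, 4.3, -0.5]
[-0.08440592 -0.0295204   0.09597795]
```

```bash
python3 -m pendant '0.8 0 0 0 0 0 0;0.8 -1 -5 0 0 0 0;-5 -2 -9 0 0 0 50;-11 -3 -12 0 0 0 100;-17 -4 -12.4 0 0 0 100;-23 -5 -12.4 0 0 0 100;-29 -5.5 -12.4 0 0 0 100;-35 -5.5 -12.4 0 0 0 100;-40 -5.5 -12.4 0 0 0 100;-42 -5.5 -12.4 0 0 0 100;-42 -5.5 -12.4 0 0 0 100;-42 -5.5 -12.4 0 0 0 100'|grep -E 'tcp|cont'; python3 - <<'E'
from h import *
import pickle
c=snap("wrist","w6.png"); pickle.dump(c,open("c.pkl","wb"))
E
```

```text
tcp_pos: [0.5751, -0.4501, 0.2198]
contact_force: [-0.6, 0.9, 0.8]
w6.png scale 1.4285714285714286
```

View pics/w6.png

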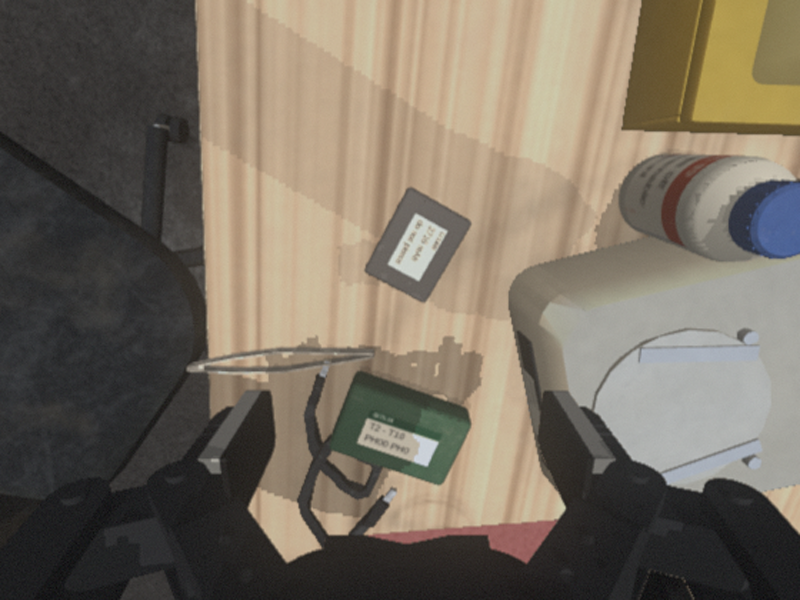

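w6: cell C has corners (411,188), (470,220), (425,301) and (366,269), clear of its neighbours.

```bash
python3 - <<'E'
from h import *
import pickle
c=pickle.load(open("c.pkl","rb"))
for q in(((411,188),(470,220),(425,301),(366,269)),):
    w=[ray(c,*p,.0085,.7)[:2] for p in q]
    m=np.mean(w,0);l=(w[1]+w[0])/2-(w[2]+w[3])/2
    a=np.arctan2(*l[::-1]);print(m,a,[np.linalg.norm(w[i]-w[i-1]).round(3) for i in range(4)])
    print(rel([*m,.0745],(np.pi,0,a+np.pi/2)),rel([*m,.0745],(np.pi,0,a-np.pi/2)))
E
```

```text
[ 0.57961775 -0.42211398] 1.170935500799997 [np.float64(0.057), np.float64(0.041), np.float64(0.058), np.float64(0.043)]
[ 2.6810e+00  6.9600e-01  1.4565e+01  0.0000e+00 -1.0000e-03 -1.0710e+00] [ 2.6810e+00  6.9600e-01  1.4565e+01 -1.0000e-03 -1.0000e-03  2.0700e+00]
```

```bash
python3 -m pendant '0.4 0.1 2 0 0 -0.17 100;0.8 0.2 4 0 0 -0.34 100;1.2 0.3 6 0 0 -0.51 100;1.6 0.4 7 0 0 -0.68 100;2 0.5 8 0 0 -0.85 100;2.5 0.7 9 0 0 -1.02 100;2.6 0.7 10 0 0 -1.07 100;2.6 0.7 12.5 0 0 -1.07 100;2.6 0.7 14.1 0 0 -1.07 100;2.6 0.7 14.5 0 0 -1.07 100;2.6 0.7 14.5 0 0 -1.07 100' 30; python3 -m pendant '0 0 0 0 0 0 60;0 0 0 0 0 0 60;0 0 0 0 0 0 60;0 0 0 0 0 0 60;0 0 0 0 0 0 60' 30;python3 -m pendant '0 0 -3 0 0 0 60;0 0 -6 0 0 0 60;0 0 -8 0 0 0 60;0 0 -8 0 0 0 60'; python3 - <<'E'
from h import *
G((-.095,-.1205,.155),(-.095,-.1205,.0955))
E
```

```text
clock: 35.2
tcp_pos: [0.5794, -0.4252, 0.0746]
tool_rot: [3.141, -0.0, 2.737]
contact_force: [-0.7, -0.0, -0.2]
grip_width: 1.001
gripper_force: 0.0
clock: 35.83
tcp_pos: [0.5809, -0.4258, 0.0781]
tool_rot: [-3.141, 0.005, 2.737]
contact_force: [-0.7, -0.3, 6.5]
grip_width: 0.601
gripper_force: 3.2
clock: 36.33
tcp_pos: [0.5802, -0.4255, 0.1572]
tool_rot: [-3.141, 0.004, 2.738]
contact_force: [-0.8, 1.1, 0.6]
grip_width: 0.599
gripper_force: 0.0
(-0.095, -0.1205, 0.155) [11.441, 28.505, 0.159, 0.002, 0.004, 1.07]
(-0.095, -0.1205, 0.0955) [11.465, 28.508, 6.109, 0.002, 0.004, 1.07]
```

The grasp missed: the fingers stopped at the commanded 60 % with no force. I'll locate the cell again by segmentation, tested first on the w6 image.

```bash
cat >>h.py <<'E'
def seg(im,c,near,z=.0085,r=70):
    "dark-grey cell (+label filled) rectangle nearest pixel near -> centre xy, long-axis angle"
    hsv=cv2.cvtColor(im,cv2.COLOR_BGR2HSV)
    m=cv2.inRange(hsv,(0,0,50),(180,60,125)); k=np.zeros_like(m); cv2.circle(k,tuple(int(v) for v in near),r,255,-1)
    m=cv2.morphologyEx(m&k,cv2.MORPH_OPEN,np.ones((3,3)))
    cs,_=cv2.findContours(m,cv2.RETR_EXTERNAL,cv2.CHAIN_APPROX_NONE)
    for q in sorted(cs,key=cv2.contourArea)[-3:]:
        box=cv2.boxPoints(cv2.minAreaRect(q)); w=np.array([ray(c,*p,z)[:2] for p in box])
        e=[w[1]-w[0],w[2]-w[1]]; e.sort(key=np.linalg.norm)
        print("px",box.mean(0).round(),"xy",w.mean(0).round(4),"ang",round(float(np.arctan2(e[1][1],e[1][0])),3),"size",[round(float(np.linalg.norm(v)),4) for v in e],"area",cv2.contourArea(q))
E
python3 - <<'E'
from h import *
import pickle
c=pickle.load(open("c.pkl","rb")); im=cv2.imread("pics/raw_w6.png"); seg(im,c,(292,171))
print([im[int(y*.7),int(x*.7)].tolist() for x,y in((388,268),(440,200),(420,290))])
c=robot.camera_info("wrist");im=robot.get_image("wrist")[...,::-1].copy();cv2.imwrite("pics/raw_w7.png",im); seg(im,c,(284,224),r=90)
E
```

```text
px [292. 172.] xy [ 0.579  -0.4227] ang 1.157 size [0.0441, 0.059] area 3234.0
[[91, 97, 102], [146, 174, 196], [91, 97, 102]]
px [350. 272.] xy [ 0.636  -0.3948] ang -0.16 size [0.0116, 0.0176] area 202.5
px [295. 306.] xy [ 0.6469 -0.4445] ang 1.166 size [0.0137, 0.036] area 466.5
px [286. 218.] xy [ 0.578  -0.4225] ang 1.166 size [0.0449, 0.058] area 4777.5
```

The cell hasn't moved. The tips rode over it because they started too high, so I'll pre-close to 85 % and go lower.

```bash
python3 -m pendant '0.3 0.2 0 0 0 0 85;0.3 0.2 2 0 0 0 85;0.3 0.2 4 0 0 0 85;0.3 0.2 6 0 0 0 85;0.3 0.2 7.6 0 0 0 85;0.3 0.2 8.3 0 0 0 85;0.3 0.2 8.4 0 0 0 85;0.3 0.2 8.4 0 0 0 85'; python3 -m pendant '0 0 0 0 0 0 60;0 0 0 0 0 0 60;0 0 0 0 0 0 60;0 0 0 0 0 0 60;0 0 0 0 0 0 60' 30;python3 -m pendant '0 0 -3 0 0 0 60;0 0 -6 0 0 0 60;0 0 -8 0 0 0 60;0 0 -8 0 0 0 60'; python3 - <<'E'
from h import *
G((-.095,-.1205,.155),(-.095,-.1205,.0955))
E
```

```text
clock: 37.38
tcp_pos: [0.5778, -0.4223, 0.0717]
tool_rot: [3.142, 0.002, 2.738]
contact_force: [-0.7, 0.5, 0.7]
grip_width: 0.852
gripper_force: 0.0
clock: 38.0
tcp_pos: [0.578, -0.4224, 0.0723]
tool_rot: [-3.141, 0.002, 2.738]
contact_force: [-0.3, -0.2, 6.4]
grip_width: 0.688
gripper_force: 32.8
clock: 38.5
tcp_pos: [0.578, -0.4224, 0.1524]
tool_rot: [-3.141, 0.003, 2.738]
contact_force: [0.4, -0.4, -1.3]
grip_width: 0.694
gripper_force: 32.5
(-0.095, -0.1205, 0.155) [11.105, 28.313, -0.301, 0.001, 0.003, 1.07]
(-0.095, -0.1205, 0.0955) [11.122, 28.315, 5.649, 0.001, 0.003, 1.07]
```

```bash
python3 -m pendant '0 3 -2 0 0 0 60;1.5 7 -4 0 0 0.17 60;3.5 12 -5 0 0 0.34 60;5.5 16 -5 0 0 0.51 60;7.5 20 -5 0 0 0.68 60;9.5 24 -5 0 0 0.85 60;11 28 -4 0 0 1.02 60;11.1 28.3 -1 0 0 1.07 60;11.1 28.3 2 0 0 1.07 60;11.1 28.3 4 0 0 1.07 60;11.1 28.3 5.2 0 0 1.07 60;11.1 28.3 5.7 0 0 1.07 60;11.1 28.3 5.8 0 0 1.07 60;11.1 28.3 5.8 0 0 1.07 60'; python3 - <<'E'
from h import *
print(Pi(robot.read_state()["tcp_pos"]))
E
```

```text
clock: 40.25
tcp_pos: [0.5869, -0.1183, 0.0936]
tool_rot: [3.14, 0.0, 1.668]
contact_force: [-0.7, -0.6, -0.8]
grip_width: 0.686
gripper_force: 32.5
[-0.09524156 -0.12033399  0.09361117]
```

```bash
python3 -m pendant '0 0 0.1 0 0 0 80;0 0 0.1 0 0 0 80;0 0 0 0 0 0 80;0 0 -3 0 0 0 80;0.4 -3 -4.5 0 0 0 30;0.4 -6 -4.5 0 0 0 0;0.4 -6 -4.5 0 0 0 0;0.4 -6 -2 0 0 0 0;0.4 -6 -0.25 0 0 0 0;0.4 -6 -0.25 0 0 0 0;0.4 -5 -0.25 0 0 0 0;0.4 -4 -0.25 0 0 0 0;0.4 -3.2 -0.25 0 0 0 0;0.4 -2.6 -0.25 0 0 0 0;0.4 -2.1 -0.25 0 0 0 0;0.4 -1.6 -0.25 0 0 0 0;0.4 -1.3 -0.25 0 0 0 0;0.4 -1.1 -0.25 0 0 0 0;0.4 -1.1 -0.25 0 0 0 0'; python3 -m pendant '0 0.15 0 0 0 0 0;0 0.25 0 0 0 0 0;0 0.25 0 0 0 0 0'|grep -E 'cont'; python3 - <<'E'
from h import *
print(Pi(robot.read_state()["tcp_pos"]))
E
```

```text
clock: 42.62
tcp_pos: [0.5753, -0.1154, 0.0954]
tool_rot: [3.141, -0.0, 1.668]
contact_force: [0.9, -0.5, 0.6]
grip_width: -0.004
gripper_force: 0.0
contact_force: [0.4, 1.4, 0.4]
[-0.1040197  -0.11633162  0.09544397]
```

```bash
python3 -m pendant '0 0.1 0 0 0 0 0;0 0.15 0 0 0 0 0;0 0.15 0 0 0 0 0'|grep -E 'cont';  python3 -m pendant '0 0.1 0 0 0 0 0;0 0.15 0 0 0 0 0;0 0.15 0 0 0 0 0'|grep -E 'cont'; python3 - <<'E'
from h import *
print(Pi(robot.read_state()["tcp_pos"]))
E
```

```text
contact_force: [-0.3, -0.5, -0.8]
contact_force: [-3.7, 0.7, 1.9]
[-0.10204387 -0.11633186  0.09531996]
```

```bash
python3 -m pendant '0 -1.5 0 0 0 0 0;-3.5 -1.5 0 0 0 0 0;-6.5 -1.5 0 0 0 0 0;-6.5 0.4 0 0 0 0 0;-6.5 1.6 0 0 0 0 0;-5.6 1.6 0 0 0 0 0;-5 1.6 0 0 0 0 0;-4.5 1.6 0 0 0 0 0;-4 1.6 0 0 0 0 0;-3.7 1.6 0 0 0 0 0;-3.7 1.6 0 0 0 0 0'|grep -E 'tcp|cont'; python3 -m pendant '0.15 0 0 0 0 0 0;0.25 0 0 0 0 0 0;0.25 0 0 0 0 0 0'|grep -E 'tcp|cont';python3 -m pendant '0.1 0 0 0 0 0 0;0.2 0 0 0 0 0 0;0.2 0 0 0 0 0 0'|grep -E 'tcp|cont'; python3 - <<'E'
from h import *
s=robot.read_state();print(Pi(s["tcp_pos"]))
E
```

```text
tcp_pos: [0.6, -0.15, 0.0955]
contact_force: [-0.1, 0.7, 0.6]
tcp_pos: [0.5997, -0.1479, 0.0954]
contact_force: [-0.6, -1.0, 0.2]
tcp_pos: [0.5998, -0.1461, 0.0954]
contact_force: [-0.5, -1.0, 0.0]
[-0.08504176 -0.14924588  0.09543347]
```

```bash
python3 -m pendant '0.1 0 0 0 0 0 0;0.2 0 0 0 0 0 0;0.2 0 0 0 0 0 0'|grep -E 'tcp|cont'; python3 -m pendant '-1 0 0 0 0 0 0;-1 -1 -5 0 0 0 0;3 -2.5 -11 0 0 0 0;6 -2.5 -17 0 0 0 0;7 -2.5 -20.5 0 0 0 0;7 -2.5 -20.5 0 0 0 0;7 -2.5 -20.5 0 0 0 0;7 -2.5 -20.5 0 0 0 0'|grep -E 'tcp|cont'; python3 - <<'E'
from h import *
import pickle
c=snap("wrist","w8.png"); pickle.dump(c,open("c.pkl","wb"))
E
```

```text
tcp_pos: [0.5998, -0.1458, 0.0956]
contact_force: [1.0, -5.0, -0.2]
tcp_pos: [0.567, -0.0772, 0.2986]
contact_force: [0.7, -0.4, 0.8]
w8.png scale 1.4285714285714286
```

View pics/w8.png

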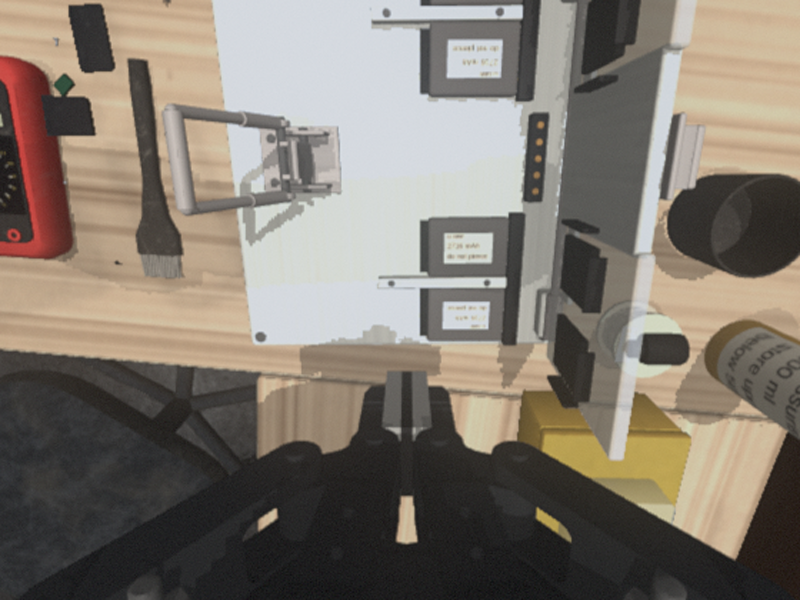

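w8: cells b, c and d sit snug in their corners. The loop stands upright with its roller at (178,160). Behind the lid are a cup (730,225), a spool (640,345) and a canister (760,370). I'll locate these before going behind the lid.

```bash
python3 - <<'E'
from h import *
import pickle
c8=pickle.load(open("c.pkl","rb"))
s=robot.read_state()
# w1, w4 cameras rebuilt from stored TCP poses
R=Ro.from_euler('xyz',s["tool_rot"]).as_matrix(); C=c8["R"]@R; off=R.T@(-c8["R"].T@c8["t"]-s["tcp_pos"])
def cam(tcp,rpy):
    Rt=Ro.from_euler('xyz',rpy).as_matrix(); Rc=C@Rt.T; o=np.array(tcp)+Rt@off
    return dict(mtx=c8["mtx"],R=Rc,t=-Rc@o)
c1=cam([0.5199,-0.0221,0.3795],[-3.14,.001,1.651]); c4=cam([0.5268,0.1985,0.2182],[-3.139,.002,1.668])
def tri(*obs):
    A=[];b=[]
    for c,u,v in obs:
        d=c["R"].T@np.linalg.inv(c["mtx"])@[u*.7,v*.7,1];d/=np.linalg.norm(d);o=-c["R"].T@c["t"];M=np.eye(3)-np.outer(d,d);A.append(M);b.append(M@o)
    x=np.linalg.lstsq(np.vstack(A),np.hstack(b),rcond=None)[0]; return Pi(x).round(3)
sc=robot.camera_info("scene");sd=robot.camera_info("side")
print("roller",tri((c1,309,252),(c8,178,160)))
print("keeperbar",tri((c1,657,253),(c8,682,157)))
print("cup rim right",tri((c1,766,265),(c8,802,225)))
print("cup centre",tri((c1,722,270),(c8,745,225)))
print("lid top corner R",tri((c1,632,425),(c8,618,460)))
print("knobR end",tri((c1,662,377),(c8,686,349)))
print("knobL end w1 on z .157",Pi(ray(c1,700,97,.157,.7)))
print("spool",tri((c1,640,360),(c8,645,335)),"canister top-left",tri((c1,705,365),(c8,722,350)))
print("disc",Pi(ray(c4,660,170,.01,.7)),"disc near edge",Pi(ray(c4,525,110,.01,.7)))
print("monitor bottom L/R corner scene rays z=.15:",Pi(ray(sc,185,178,.15,.7)),Pi(ray(sc,440,188,.15,.7)))
print("monitor tri BR",tri((sc,440,188),(sd,365,195)), "BL",tri((sc,185,178),(sd,60,265)))
E
```

```text
roller [-0.219  0.001  0.143]
keeperbar [0.003 0.002 0.169]
cup rim right [ 0.224 -0.053 -0.023]
cup centre [ 0.153 -0.049  0.01 ]
lid top corner R [-0.16   0.07   0.463]
knobR end [ 0.019 -0.084  0.169]
knobL end w1 on z .157 [0.02065577 0.09136413 0.157     ]
spool [ 0.053 -0.114  0.075] canister top-left [ 0.189 -0.173 -0.035]
disc [0.02269384 0.27245783 0.01      ] disc near edge [-0.05823988  0.30475007  0.01      ]
monitor bottom L/R corner scene rays z=.15: [-0.12867142  0.48256625  0.15      ] [0.13864977 0.01447901 0.15      ]
monitor tri BR [0.164 0.03  0.14 ] BL [-0.044  0.59   0.101]
```

```bash
python3 - <<'E'
from h import *
s=robot.read_state();print(Pi(s["tcp_pos"]))
G((.04,-.05,.30),(.04,-.05,.225))
r=.110;b=np.array([.04,-.05,.225])
for th in(1.62,1.5,1.35,1.2,1.05,.9,.75,.6,.45,.3,.15,.05,0,-.02):
    q=np.array([-r*np.cos(th)+.004*np.sin(th)+.0065,-.05,.038+r*np.sin(th)+.004*np.cos(th)+.073])
    print(th,"y,z from above pose (cm):",((q-b)*[100,100,-100]).round(1)[[0,2]])
E
```

```text
[-0.11091347 -0.07743858  0.29864543]
(0.04, -0.05, 0.3) [2.758, 15.088, -0.186, -0.004, -0.001, -0.001]
(0.04, -0.05, 0.225) [2.751, 15.115, 7.314, -0.004, -0.001, -0.001]
1.62 y,z from above pose (cm): [-2.4  0.4]
1.5 y,z from above pose (cm): [-3.7  0.4]
1.35 y,z from above pose (cm): [-5.4  0.6]
1.2 y,z from above pose (cm): [-7.  1.]
1.05 y,z from above pose (cm): [-8.5  1.7]
0.9 y,z from above pose (cm): [-9.9  2.5]
0.75 y,z from above pose (cm): [-11.1   3.6]
0.6 y,z from above pose (cm): [-12.2   4.9]
0.45 y,z from above pose (cm): [-13.1   6.3]
0.3 y,z from above pose (cm): [-13.7   7.8]
0.15 y,z from above pose (cm): [-14.2   9.4]
0.05 y,z from above pose (cm): [-14.3  10.5]
0 y,z from above pose (cm): [-14.4  11. ]
-0.02 y,z from above pose (cm): [-14.4  11.2]
```

```bash
python3 -m pendant '5 0 0 0 0 0 0;10 0 0 0 0 0 0;10 0 0 0 0 0 0;10 0 0 0 0 0 0'|grep tcp; python3 - <<'E'
from h import *
c=snap("wrist","w9.png",(200,0,480,240)); im=cv2.imread("pics/raw_w9.png")
for y in(.1165,.0635,-.0635):
    p=proj(c,P(-.067,y,.0285)); print(y,"expect px",p.round(),P(-.067,y,0)[:2].round(4)); seg(im,c,p,.0285,r=34)
E
```

```text
tcp_pos: [0.558, 0.0222, 0.2994]
w9.png scale 2.5
0.1165 expect px [328.  94.] [0.592  0.1202]
px [342. 121.] xy [0.6098 0.0961] ang 0.095 size [0.002, 0.002] area 4.0
px [327.  93.] xy [0.5909 0.1207] ang 0.095 size [0.043, 0.0644] area 2815.0
0.0635 expect px [326. 148.] [0.5972 0.0674]
px [342. 121.] xy [0.6098 0.0961] ang 0.095 size [0.002, 0.002] area 4.0
px [326. 146.] xy [0.5965 0.0686] ang 0.096 size [0.0444, 0.0666] area 2595.5
-0.0635 expect px [322. 258.] [ 0.6095 -0.059 ]
px [321. 263.] xy [ 0.6094 -0.0658] ang 0.096 size [0.065, 0.0755] area 2503.0
```

View pics/w9.png

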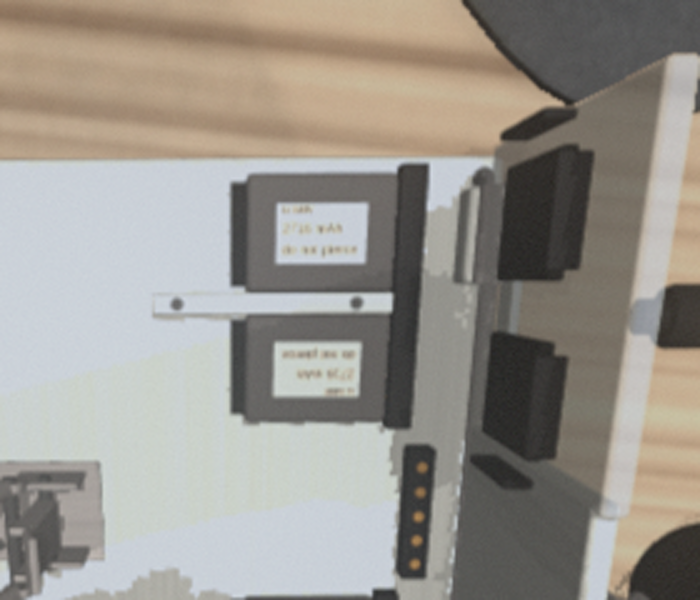

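w9: cells a and b are seated square (0.095 rad, press yaw 0.097). Now I'll go behind the lid and push it over.

```bash
python3 -m pendant '-3.6 4 0 0 0 0 0;-7.3 8 0 0 0 0 0;-7.3 12 0 0 0 0 0;-7.3 15.1 0 0 0 0 0;-7.3 15.1 0 0 0 0 0;-7.3 15.1 3 0 0 0 0;-7.3 15.1 6 0 0 0 0;-7.3 15.1 7.4 0 0 0 0;-7.3 15.1 7.4 0 0 0 0'|grep -E 'tcp|cont'; python3 -m pendant '0 -1 0.2 0 0 0 0;0 -2 0.4 0 0 0 0;0 -2.8 0.4 0 0 0 0;0 -3.7 0.4 0 0 0 0;0 -3.7 0.4 0 0 0 0'|grep -E 'tcp|cont'
```

```text
tcp_pos: [0.7147, -0.036, 0.2255]
contact_force: [-0.6, -0.1, 0.5]
tcp_pos: [0.6781, -0.0387, 0.2229]
contact_force: [-1.1, 1.0, -1.0]
```

```bash
python3 -m pendant '0 -0.9 0.1 0 0 0 0;0 -1.7 0.2 0 0 0 0;0 -2.5 0.4 0 0 0 0;0 -3.3 0.6 0 0 0 0;0 -4.1 1 0 0 0 0;0 -4.8 1.3 0 0 0 0'|grep -E 'tcp|cont';  python3 -m pendant '0 -0.7 0.4 0 0 0 0;0 -1.4 0.8 0 0 0 0;0 -2 1.3 0 0 0 0;0 -2.6 1.9 0 0 0 0;0 -3.2 2.5 0 0 0 0;0 -3.7 3.2 0 0 0 0'|grep -E 'tcp|cont'; python3 - <<'E'
from h import *
print(Pi(robot.read_state()["tcp_pos"]))
snap("scene","s3.png",(190,110,350,230))
E
```

```text
tcp_pos: [0.6302, -0.0432, 0.2092]
contact_force: [1.8, -1.0, 0.5]
tcp_pos: [0.5934, -0.0468, 0.177]
contact_force: [0.0, -0.2, 1.4]
[-0.08177347 -0.04980574  0.17695443]
s3.png scale 5.0
```

View pics/s3.png

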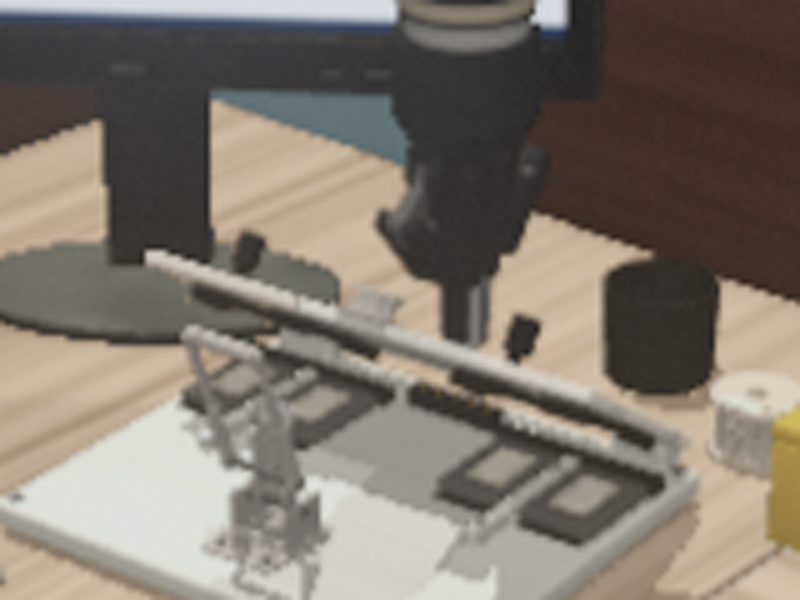

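s3: the lid is about 0.6 rad open and following the finger, with all four cells home beneath it. I'll close it the rest of the way.

```bash
python3 -m pendant '0 -0.5 0.7 0 0 0 0;0 -0.9 1.4 0 0 0 0;0 -1.2 2.1 0 0 0 0;0 -1.5 2.9 0 0 0 0;0 -1.8 3.7 0 0 0 0;0 -2 4.5 0 0 0 0;0 -2.1 5.2 0 0 0 0;0 -2.2 5.6 0 0 0 0;0 -2.2 5.6 0 0 0 0'|grep -E 'tcp|cont';  python3 -m pendant '0 0 0.2 0 0 0 0;0 0 0.4 0 0 0 0;0 0 0.4 0 0 0 0'|grep -E 'tcp|cont'; python3 -m pendant '0 0 0.15 0 0 0 0;0 0 0.3 0 0 0 0;0 0 0.3 0 0 0 0'|grep -E 'tcp|cont'
```

```text
tcp_pos: [0.5719, -0.0488, 0.121]
contact_force: [0.1, 0.4, -0.3]
tcp_pos: [0.5721, -0.0489, 0.1173]
contact_force: [-0.7, -0.3, -0.0]
tcp_pos: [0.5722, -0.0489, 0.1148]
contact_force: [-1.1, 0.2, 3.4]
```

```bash
python3 -m pendant '0 0 0.15 0 0 0 0;0 0 0.15 0 0 0 0'|grep -E 'tcp|cont'; python3 -m pendant '0 0 0.15 0 0 0 0;0 0 0.15 0 0 0 0'|grep -E 'tcp|cont'; python3 - <<'E'
from h import *
s=robot.read_state();print(Pi(s["tcp_pos"]))
G((-.11,-.05,.25),(-.29,0,.25),(-.29,0,.20),(-.22,0,.20))
E
```

```text
tcp_pos: [0.5722, -0.0488, 0.1146]
contact_force: [-2.6, -0.4, 11.3]
tcp_pos: [0.5722, -0.0488, 0.1144]
contact_force: [-5.7, 0.6, 20.5]
[-0.10308053 -0.04973686  0.11443524]
(-0.11, -0.05, 0.25) [-0.049, -0.683, -13.557, 0.001, 0.002, 0.0]
(-0.29, 0, 0.25) [4.952, -18.682, -13.578, 0.001, 0.002, 0.0]
(-0.29, 0, 0.2) [4.96, -18.686, -8.578, 0.001, 0.002, 0.0]
(-0.22, 0, 0.2) [4.96, -11.686, -8.573, 0.001, 0.002, 0.0]
```

```bash
python3 -m pendant '0 0 -4 0 0 0 0;0 0 -9 0 0 0 0;0 -3 -14 0 0 0 0;2 -7 -15 0 0 0 0;4 -11 -15 0 0 0 0;5 -14 -15 0 0 0 0;5 -14 -15 0 0 0 0;5 -14 -15 0 0 0 0'|grep -E 'tcp|cont'; python3 - <<'E'
from h import *
s=robot.read_state();print(Pi(s["tcp_pos"]),s["joint_positions"].round(2))
c=robot.camera_info("side");im=robot.get_image("scene")[110:230,190:350,::-1];cv2.imwrite("pics/s4.png",cv2.resize(im,None,fx=5,fy=5,interpolation=cv2.INTER_CUBIC))
E
```

```text
tcp_pos: [0.429, -0.0129, 0.2617]
contact_force: [0.0, -0.3, 0.1]
[-2.42170830e-01 -1.51682154e-04  2.61669719e-01] [ 0.38  0.38 -0.54  2.07  0.28  0.76 -0.23]
```

```bash
python3 -m pendant '0 0 2 0 0 0 0;0 0 4 0 0 0 0;0 0 5.6 0 0 0 0;0 0 5.6 0 0 0 0;0 0 5.6 0 0 0 0'|grep -E 'tcp|cont'; python3 -m pendant '0 0.6 0 0 0 0 0;0 1.2 0 0 0 0 0;0 1.8 0 0 0 0 0;0 2.4 0 0 0 0 0;0 3 0 0 0 0 0;0 3.6 0 0 0 0 0;0 4.2 0 0 0 0 0;0 4.8 0 0 0 0 0;0 5.2 0 0 0 0 0;0 5.2 0 0 0 0 0;0 5.2 0 0 0 0 0'|grep -E 'tcp|cont'; python3 - <<'E'
from h import *
s=robot.read_state();print(Pi(s["tcp_pos"]))
snap("wrist","w10.png"); snap("scene","s5.png",(190,110,350,230))
a=cv2.resize(cv2.imread("pics/w10.png"),(400,300));b=cv2.resize(cv2.imread("pics/s5.png"),(400,300));im=np.hstack([a,b]);cv2.imwrite("pics/s6.png",im)
E
```

```text
tcp_pos: [0.4288, -0.0127, 0.2057]
contact_force: [0.3, -0.1, -0.1]
tcp_pos: [0.4795, -0.0077, 0.2054]
contact_force: [0.4, 0.6, 0.3]
[-1.91408465e-01  1.67709046e-04  2.05385479e-01]
w10.png scale 1.4285714285714286
s5.png scale 5.0
```

```bash
python3 -m pendant '0 0 -3 0 0 0 0;0 0 -7 0 0 0 0;-4 0 -10 0 0 0 0;-8 0 -10 0 0 0 0;-8 0 -10 0 0 0 0;-8 0 -10 0 0 0 0'|grep -E 'tcp|cont'; python3 - <<'E'
from h import *
s=robot.read_state();print(Pi(s["tcp_pos"]))
import pickle
c=robot.camera_info("wrist");w=robot.get_image("wrist")[...,::-1].copy();pickle.dump((c,w),open("w11.pkl","wb"))
sc=robot.camera_info("scene");b=robot.get_image("scene")[...,::-1].copy()
u,v=proj(c,P(-.16,0,.06)).astype(int);print(u,v, proj(sc,P(-.16,0,.06)))
x0=np.clip(u-100,0,360);y0=np.clip(v-100,0,220)
print("crop",x0,y0)
A=cv2.resize(w[y0:y0+200,x0:x0+200],(400,400),interpolation=cv2.INTER_CUBIC)
u,v=proj(sc,P(-.16,0,.06)).astype(int);B=cv2.resize(b[v-40:v+40,u-40:u+40],(400,400),interpolation=cv2.INTER_CUBIC);print("B",u-40,v-40)
cv2.imwrite("pics/s7.png",np.hstack([A,B]))
E
```

```text
tcp_pos: [0.4871, -0.0866, 0.3052]
contact_force: [-0.5, 0.7, -1.2]
[-0.19147388 -0.07913163  0.3052432 ]
317 110 [249.0603466  199.72279077]
crop 217 10
B 209 159
```

View pics/s7.png

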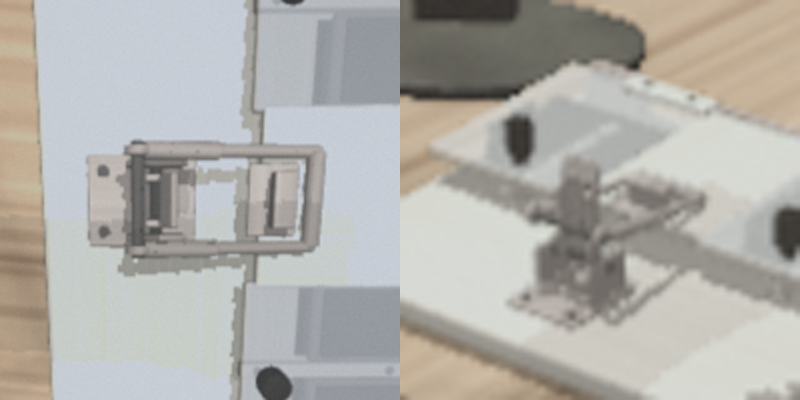

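The loop lies over the keeper with its roller on the hinge side, right of the hook at (310,195). Next is the lever.

```bash
python3 - <<'E'
from h import *
G((-.15,0,.25),(-.15,0,.153))
r=.042;b=np.array([-.15,0,.153])
for th in(1.6,1.5,1.3,1.1,.9,.7,.5,.35,.2,.1,0,-.05):
    q=np.array([-.18-r*np.cos(th)+.0045*np.sin(th)+.0065,0,.04+r*np.sin(th)+.0045*np.cos(th)+.073])
    print(th,((q-b)*[100,100,-100]).round(2)[[0,2]])
E
```

```text
(-0.15, 0, 0.25) [7.812, 4.15, 5.535, -0.0, -0.001, 0.003]
(-0.15, 0, 0.153) [7.802, 4.154, 15.235, -0.0, -0.001, 0.003]
1.6 [-1.78 -0.19]
1.5 [-2.2  -0.22]
1.3 [-3.04 -0.17]
1.1 [-3.85  0.05]
0.9 [-4.61  0.43]
0.7 [-5.27  0.95]
0.5 [-5.82  1.59]
0.35 [-6.14  2.14]
0.2 [-6.38  2.72]
0.1 [-6.48  3.13]
0 [-6.55  3.55]
-0.05 [-6.57  3.76]
```

```bash
python3 -m pendant '4 2 2 0 0 0 0;7.8 4.1 5.5 0 0 0 0;7.8 4.1 5.5 0 0 0 0;7.8 4.1 10 0 0 0 0;7.8 4.1 14 0 0 0 0;7.8 4.1 15.2 0 0 0 0;7.8 4.1 15.2 0 0 0 0;7.8 4.1 15.2 0 0 0 0'|grep -E 'tcp|cont'; python3 -m pendant '0 -0.8 -0.1 0 0 0 0;0 -1.6 -0.2 0 0 0 0;0 -2.2 -0.2 0 0 0 0;0 -2.6 -0.2 0 0 0 0;0 -3 -0.15 0 0 0 0;0 -3.4 -0.1 0 0 0 0;0 -3.85 0.05 0 0 0 0;0 -3.85 0.05 0 0 0 0'|grep -E 'tcp|cont'; python3 -m pendant '0 -0.4 0.2 0 0 0 0;0 -0.75 0.4 0 0 0 0;0 -1.1 0.6 0 0 0 0;0 -1.4 0.9 0 0 0 0;0 -1.4 0.9 0 0 0 0'|grep -E 'tcp|cont'
```

```text
tcp_pos: [0.5217, -0.0055, 0.155]
contact_force: [-0.5, 0.9, -0.1]
tcp_pos: [0.4815, -0.0095, 0.1526]
contact_force: [0.1, -0.2, -0.1]
tcp_pos: [0.4681, -0.0108, 0.1437]
contact_force: [1.2, 0.6, -0.5]
```

```bash
python3 -m pendant '0 -0.3 0.3 0 0 0 0;0 -0.55 0.65 0 0 0 0;0 -0.75 0.95 0 0 0 0;0 -0.9 1.2 0 0 0 0;0 -0.9 1.2 0 0 0 0'|grep -E 'tcp|cont'; python3 -m pendant '0 -0.1 0.3 0 0 0 0;0 -0.25 0.6 0 0 0 0;0 -0.35 1 0 0 0 0;0 -0.4 1.4 0 0 0 0;0 -0.4 1.4 0 0 0 0'|grep -E 'tcp|cont'; python3 -m pendant '0 0 0.2 0 0 0 0;0 0 0.3 0 0 0 0;0 0 0.3 0 0 0 0'|grep -E 'tcp|cont'; python3 - <<'E'
from h import *
s=robot.read_state();print(Pi(s["tcp_pos"]))
E
```

```text
tcp_pos: [0.4591, -0.0116, 0.1316]
contact_force: [1.8, 0.1, 0.3]
tcp_pos: [0.455, -0.012, 0.1179]
contact_force: [-1.2, 0.5, 3.9]
tcp_pos: [0.4549, -0.0119, 0.1173]
contact_force: [-5.3, -0.9, 29.2]
[-0.21623218 -0.00171069  0.11734835]
```

Flat on its stop: 29 N at the expected height. I'll retreat to the earlier camera pose and check the roller's position numerically.

```bash
python3 -m pendant '0 0 -3 0 0 0 0;0 1 -8 0 0 0 0;-4 2 -14 0 0 0 0;-8 2.5 -19 0 0 0 0;-8 2.5 -19 0 0 0 0;-8 2.5 -19 0 0 0 0'|grep -E 'tcp|cont'; python3 - <<'E'
from h import *
import pickle
c0,w0=pickle.load(open("w11.pkl","rb"))
c=robot.camera_info("wrist");w=robot.get_image("wrist")[...,::-1].copy();cv2.imwrite("pics/raw_w12.png",w)
def strip(c,w,ys,z,xs):
    g=cv2.cvtColor(w,cv2.COLOR_BGR2GRAY).astype(np.float32)
    q=np.array([[proj(c,P(x,y,z)) for x in xs] for y in ys],np.float32)
    return cv2.remap(g,q[...,0],q[...,1],cv2.INTER_LINEAR).mean(0).round().astype(int).tolist()
xs=np.arange(-.128,-.088,.002)
print([int(round(x*1000)) for x in xs])
for n,cc,ww in(("before",c0,w0),("after",c,w)): print(n,strip(cc,ww,(-.017,-.015,.015,.017),.048,xs))
xs=np.arange(-.24,-.16,.004)
print([int(round(x*1000)) for x in xs])
for n,cc,ww in(("before",c0,w0),("after",c,w)): print(n,strip(cc,ww,(-.006,0,.006),.045,xs))
E
```

```text
tcp_pos: [0.4875, -0.0894, 0.3043]
contact_force: [0.1, -0.2, -0.5]
[-128, -126, -124, -122, -120, -118, -116, -114, -112, -110, -108, -106, -104, -102, -100, -98, -96, -94, -92, -90, -88]
before [172, 169, 171, 170, 166, 161, 174, 178, 202, 149, 125, 155, 163, 151, 196, 203, 203, 203, 204, 204, 204]
after [172, 168, 163, 137, 124, 153, 165, 153, 179, 204, 203, 203, 203, 203, 203, 203, 203, 203, 203, 203, 203]
[-240, -236, -232, -228, -224, -220, -216, -212, -208, -204, -200, -196, -192, -188, -184, -180, -176, -172, -168, -164]
before [179, 190, 204, 203, 203, 204, 200, 189, 188, 188, 189, 145, 97, 92, 86, 87, 110, 163, 174, 184]
after [179, 150, 162, 159, 185, 185, 185, 186, 187, 188, 188, 189, 189, 190, 191, 95, 186, 186, 187, 185]
```

```bash
python3 - <<'E'
from h import *
import pickle
c0,w0=pickle.load(open("w11.pkl","rb"));c=robot.camera_info("wrist");w=cv2.imread("pics/raw_w12.png")
print("lip edge",Pi(ray(c0,217+148,110,.058)).round(4),"hook front",Pi(ray(c0,217+125,110,.058)).round(4))
g=lambda w:cv2.cvtColor(w,cv2.COLOR_BGR2GRAY).astype(np.float32)
xs=np.arange(-.140,-.095,.0025);print((xs*1000).round().astype(int).tolist())
for y in(-.008,0,.008):
  for cc,ww in((c0,w0),(c,w)):
    q=np.array([[proj(cc,P(x,y,.058)) for x in xs]],np.float32);print(y,cv2.remap(g(ww),q[...,0],q[...,1],1)[0].round().astype(int).tolist())
s=robot.get_image("scene");a=g(s[...,::-1].copy())
sc=robot.camera_info("scene")
for n,p in(("lid corner shut FR",P(-.134,-.146,.042)),("handle end",P(-.235,0,.045))):print(n,proj(sc,p).round(1))
E
```

```text
lip edge [-0.1155  0.0005  0.058 ] hook front [-0.1371  0.0005  0.058 ]
[-140, -138, -135, -132, -130, -128, -125, -122, -120, -118, -115, -112, -110, -107, -105, -102, -100, -97, -95]
-0.008 [144, 157, 170, 174, 159, 85, 160, 165, 164, 160, 190, 125, 134, 156, 147, 201, 203, 203, 203]
-0.008 [128, 168, 173, 170, 107, 116, 170, 165, 164, 149, 197, 201, 203, 202, 202, 202, 202, 202, 202]
0 [147, 168, 182, 178, 130, 85, 178, 174, 170, 164, 183, 166, 132, 167, 158, 195, 204, 203, 204]
0 [145, 187, 192, 168, 114, 134, 188, 181, 181, 160, 203, 202, 203, 204, 204, 204, 204, 203, 203]
0.008 [160, 180, 190, 192, 174, 86, 181, 185, 183, 177, 179, 129, 143, 171, 161, 196, 204, 204, 203]
0.008 [147, 188, 191, 188, 113, 134, 189, 183, 182, 161, 198, 203, 203, 203, 202, 203, 204, 204, 203]
lid corner shut FR [301.1 218.2]
handle end [230.6 216.6]
```

The numbers agree: the lip edge is at x'=-0.1155, so the seat is near -0.1165. The roller is at about -0.117 and hidden under the lip, and the lever is flat. Handing in.

```bash
python3 -c "
from plant import robot
print(robot.read_state()['clock']);print(robot.close_job())"
```

```text
62.625
the job is handed in; nothing more can be done
None
```

I loaded all four cells home, shut the lid, hooked the loop behind the keeper and pressed the lever flat, then handed the job in at 62.6 s; it returned no verdict, and I checked the roller and lever by pixel measurement, having used all 14 picture views.

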